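Fill check of square tins on a pivot balance, then sorting into rows

ROBOT

A 6-joint arm with a two-finger parallel gripper is mounted at the origin on the work surface. World frame = base frame: x ahead of the robot, y to its left, z up, the work surface at z = 0. Lengths are in m, angles in rad, forces in N, time in s.
With the tool pointing down it reaches from about 0.425 to 0.95 m from the base axis. Payload 3.5 kg.
Tool frame: the origin (TCP) lies midway between the tips of the shut fingers; the grasp point (between the pads) lies 19 mm behind it; z points along the fingers, y is the line along which they close (so a half turn about z gives the same grasp; the last joint's range is limited). The gripper opens to 85 mm and grips with 20 to 120 N. Pads are 22 mm wide; open, the fingers measure 114 mm over their backs; the gripper's body (76 mm by 85 mm) begins 54 mm behind the grasp point. The pads swing forward as they close: fully open they stand 13 mm farther back than shut.
Start: joints at [-0.15, 0.286, 1.577, -0, 1.279, -0.15], TCP at [0.675, 0, 0.231] pointing down, gripper open.
Joint ranges: [-2.77, 2.77], [-0.9, 2.22], [0.21, 2.48], [-1.53, 4.67], [0.24, 2.81], [-2.84, 2.84]. Speed limits (rad/s): [2.79, 2.79, 3.14, 3.14, 3.14, 3.14].

INTERFACE

Orientations are given as a unit quaternion [x, y, z, w].
In Python, from plant import ctrl gives the robot as it stands.
- The arm moves only by the tool send_rows, never from a script. Its argument "series" is a list that holds one entry, the list of rows, each a list of 7 numbers: the shift along the tool's x, y, z in cm, then the turn, a rotation vector about the tool's x, y, z in rad, then the opening, from -1 (shut) to 1 (fully open). In form: [[[x, y, z, rx, ry, rz, jaw], ...]]. A call has 1 to 10 rows; each row shifts and turns the commanded pose from where the row before left it, along the tool's axes as they then stand; what a row does not reach is not made up. A row lasts 1/8 s, in which the tool goes at most 62.5 mm and 10.7 degrees, less where a joint would pass 70% of its speed; a pose out of reach is approached as far as the arm can. A call is refused whole if a number of a shift passes 6.25 or a number of a turn 0.188, either way. A call with a gripper value outside its range is refused whole. The fingers move at their own pace and stop on an object; "force" is the grip in N (left out, the last holds). Time passes only in rows, so rows that do not move let the fingers close. It gives the time, the measured TCP pose, the force, the opening and the grip force at its end, in the units of the state.
- ctrl.get_state(): the state, without advancing time (a new reading comes with each control period).
- ctrl.read_camera(name): name is "scene" or "side" or "wrist"; returns a dict with "img" (420x560x3 uint8, red, green, blue), "fx", "fy", "cx", "cy" (pixels), "k1" (the pictures are not rectified: a ray, as slopes to the right and down, at radius r is drawn at 1 + k1 r^2 times it, then the intrinsics apply), "R" (3x3) and "t" (3): a world point X has camera coordinates R X + t; the wrist camera has in their place "hand_eye" (4x4, takes a point from camera to tool coordinates, whose origin is the TCP and whose axes are the flange's). Camera axes: x right, y down, z forward; pixel columns grow to the right and rows downward; lengths in m; the calibration is good to about 2 mm. A picture is of the moment at which its call begins: read the wrist's pose just before it. There is no depth.
- ctrl.sign_off(): hands the job in; it is judged then, once.
The state is a dict: "time": time; "qpos": joint angles; "dq": joint speeds; "joint_efforts": joint torques, N m; "eef_pos": TCP position; "tcp_rot": TCP orientation; "contact_force": force on the tool from outside, world axes, zero at the start; "wrist_torque": the same for the moment, N m; "opening": opening from 0.0 (shut) to 1.0 (fully open); "finger_force": force on a finger pad.
Only numpy, scipy, OpenCV 4.12 (cv2) and the standard library are available. Lean on these libraries where they do the work, as an engineer would, in place of code of your own. Each camera call takes 0.05 s, during which the arm holds its last target. There are 200 camera calls.

TASK

Find the heaviest of the tall tins with the pivot balance: stand them on it two at a time, one on each pan, let go, and each time keep the one that drops and try it against the next, until none is left. Stand the heaviest upright in the middle of the sample disc, and stand the other tall tins upright in the row with the tall gauge post and all the short tins upright in the row with the short post, well centred on the plates. Leave the other things on the table where they are.

Things in the scene. Friction and masses are not known exactly. Their poses are not given: they have to be found in the camera images.
- tall_a: tall square metal tin, 54 x 54 x 100 mm high, plain metal; the tall tins look alike but their weights differ (0.14 to 0.38 kg, any two by at least a fifth). Standing at the left at the start; may be absent. Origin at the centre of its underside, z up through the lid, x and y square to its sides.
- tall_b: tall square metal tin, 54 x 54 x 100 mm high, plain metal; the tall tins look alike but their weights differ (0.14 to 0.38 kg, any two by at least a fifth). Standing at the left at the start; may be absent. Origin at the centre of its underside, z up through the lid, x and y square to its sides.
- tall_c: tall square metal tin, 54 x 54 x 100 mm high, plain metal; the tall tins look alike but their weights differ (0.14 to 0.38 kg, any two by at least a fifth). Standing at the left at the start; may be absent. Origin at the centre of its underside, z up through the lid, x and y square to its sides.
- tall_d: tall square metal tin, 54 x 54 x 100 mm high, plain metal; the tall tins look alike but their weights differ (0.14 to 0.38 kg, any two by at least a fifth). Standing at the left at the start; may be absent. Origin at the centre of its underside, z up through the lid, x and y square to its sides.
- short_a: short square metal tin, 54 x 54 x 62 mm high, plain metal, 0.10 to 0.17 kg. Standing at the left at the start; may be absent. Origin at the centre of its underside, z up through the lid, x and y square to its sides.
- short_b: short square metal tin, 54 x 54 x 62 mm high, plain metal, 0.10 to 0.17 kg. Standing at the left at the start; may be absent. Origin at the centre of its underside, z up through the lid, x and y square to its sides.
- short_c: short square metal tin, 54 x 54 x 62 mm high, plain metal, 0.10 to 0.17 kg. Standing at the left at the start; may be absent. Origin at the centre of its underside, z up through the lid, x and y square to its sides.
- balance: fixed base of the two-pan pivot balance, 110 x 320 x 12 mm, in the middle of the table. Origin at the centre of its underside; its y axis runs along the beam towards the left pan; the pivot is 52 mm above the origin.
- beam (a joint): angle of the balance beam, rad: 0 level (as when empty), +0.15 stop = left pan up and right pan down, -0.15 stop = left pan down. The beam is damped and takes about a second to swing over; a difference of a fifth tips it fully.
- left_pan: left (+y) pan of the balance: flat square steel plate, 120 x 120 x 6 mm without a rim, its pivot 120 mm from the beam's pivot. It stays level and moves 18 mm up or down from mid height with the beam; where on the pan a tin stands makes no difference to the reading. Origin at the pan's pivot, 26 mm below its upper face.
- right_pan: right (-y) pan of the balance, like the left one.
- left_pan_top (a point): centre of the upper face of the left pan (78 mm above the table when level).
- right_pan_top (a point): centre of the upper face of the right pan.
- tall_row: row for tall tins: fixed grey plate 265 x 80 x 6 mm at the right, steel gauge post 100 mm above the plate (20 mm thick, 54 wide) at its far end; may swap places with the short row. Origin on the table under the centre line; x along the row to the post (clear plate x = -125 to +118 mm), y across (+-40 mm); upper face 6 mm up. Room for three tins at x = -75, 0, +75 mm.
- short_row: row for the short tins: the same plate, with a gauge post as high as the short tins (62 mm above the plate). Same frame and sizes as the tall row.
- sample_disc: sample disc: fixed round flat steel disc, 100 mm across, 8 mm thick, between the robot and the balance; room for one tin. Origin at the centre of its underside.
- tape_roll: roll of clear tape lying flat, 84 mm across, 24 mm high; bystander. Origin at the centre of its underside.
- marker: black marker pen, 130 mm long, 16 mm thick, lying; bystander. Origin at the centre of its underside.
- spray_bottle: white bottle, 64 mm across, 170 mm high; bystander. Origin at the centre of its underside.
- scoop: metal spoon, 200 mm long, lying beyond the balance; bystander. Origin at the centre of its underside.
- steel_cup: steel cup, 76 mm across, 75 mm high; bystander. Origin at the centre of its underside.
- glue_pot: small white jar, 52 mm across, 60 mm high; bystander. Origin at the centre of its underside.
Mind the look-alikes: they are no part of the job. Leave any orange look-alike of the tall_b alone.

How it is judged:
By the outcome, as a careful person would: the job done as asked, in the order asked, and still so for the second after the job is handed in, with the robot touching nothing.
Of tall_a, tall_b, tall_c, tall_d only 2 to 3 are there at a start; the rules pass over those that are not, and their reading is None.
Of short_a, short_b, short_c only 2 to 3 are there at a start; the rules pass over those that are not, and their reading is None.
At some moment in a run one of short_a, short_b, short_c may be knocked a few centimetres aside while the robot is not near it.
It also fails if it takes over 210 s, if anything falls off the work surface, if the arm or the gripper's body presses on something with over 40 N, if the wrist force passes 120 N, or if a joint passes its speed limit or range.

## Working session

There is one attempt and no reset: what is moved stays moved. The work goes in short steps, Python scripts to look and compute and a tool call to move; the robot and the scene stay as the last step left them, time stands still between calls to the robot, and variables do not carry over. Pictures are saved under pics/ and viewed, at most 18 in all, crops included, and the job is handed in when it is done.

Besides the shell and the picture viewer there is one more tool, called after "Request:" as name([rows], argument=value, ...), one row to a line, values as JSON. send_rows: Moves the arm, as the interface text tells. Its arguments: {"type":"object","properties":{"series":{"type":"array"},"force":{"type":"number"}},"required":["series"]}

```bash
ls; mkdir -p pics; cat > look.py <<'E'
import sys,cv2,numpy as np
from plant import ctrl
for n in sys.argv[2:]:
    c=ctrl.read_camera(n); cv2.imwrite(f'pics/{sys.argv[1]}_{n}.png',c['img'][:,:,::-1])
    print(n,{k:(np.round(v,4).tolist() if k!='img' else 0) for k,v in c.items()})
E
python3 look.py a scene side wrist; python3 -c "
from plant import ctrl
print(ctrl.get_state())"
```

```text
pics
scene {'img': 0, 'fx': 436.4169, 'fy': 436.4169, 'cx': 276.4708, 'cy': 208.7446, 'k1': -0.0106, 'R': [[-0.2486, 0.9686, -0.0053], [0.6221, 0.1555, -0.7673], [-0.7424, -0.194, -0.6412]], 't': [0.0964, -0.2736, 1.7378]}
side {'img': 0, 'fx': 410.1532, 'fy': 410.1532, 'cx': 281.5596, 'cy': 210.378, 'k1': -0.0881, 'R': [[0.8639, -0.5032, 0.0186], [-0.3212, -0.5791, -0.7493], [0.3879, 0.6414, -0.6619]], 't': [-0.4457, 0.2598, 0.988]}
wrist {'img': 0, 'fx': 305.8926, 'fy': 305.8926, 'cx': 285.5717, 'cy': 212.5172, 'k1': 0.0034, 'hand_eye': [[0.0005, -0.9618, -0.2739, 0.0694], [1.0, 0.0001, 0.0014, -0.0004], [-0.0013, -0.2739, 0.9618, -0.1444], [0.0, 0.0, 0.0, 1.0]]}
{'time': 0.15, 'qpos': array([-1.50012109e-01,  2.86988049e-01,  1.57785689e+00,  2.60164797e-05,
        1.27859186e+00, -1.49986712e-01]), 'dq': array([ 0.00077592, -0.00240671, -0.00504219, -0.00020351, -0.00258728,
        0.00026437]), 'joint_efforts': array([ 7.91554030e-04, -4.06602967e+01, -2.93140125e+01, -8.94972595e-05,
        3.96185191e-03, -2.97825103e-06]), 'eef_pos': array([6.74485515e-01, 1.05464404e-04, 2.30238917e-01]), 'tcp_rot': array([ 7.07118117e-01,  7.07094844e-01, -5.37226132e-04, -7.49507925e-04]), 'contact_force': array([-0.03943358,  0.51319588,  1.05672689]), 'wrist_torque': array([ 0.01620898, -0.02346126, -0.01843339]), 'finger_force': 0.0, 'opening': 0.9999738312948692}
```

View pics/a_scene.png

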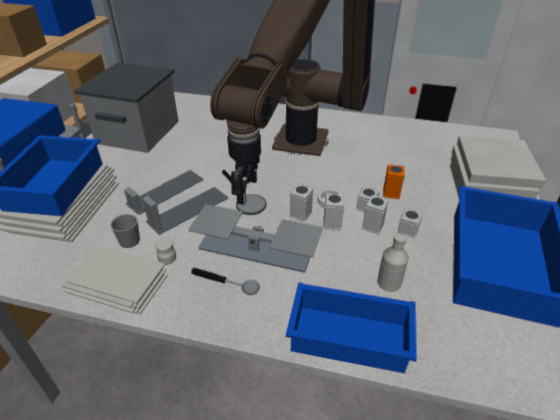

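View pics/a_side.png

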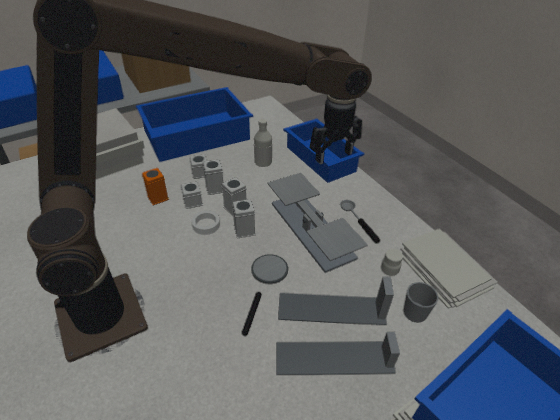

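The pictures show three tall tins (scene px (301,202), (334,212), (375,214)), two short ones (368,198), (410,222), and the orange look-alike (395,181). The disc is at (251,203), the balance at (256,238), and the rows with posts at (180,200). I'll crop close.

```bash
python3 - <<'E'
import cv2,numpy as np
a=cv2.imread('pics/a_scene.png')[155:245,280:430]; b=cv2.imread('pics/a_side.png')[140:245,130:265]
a=cv2.resize(a,(800,480),interpolation=cv2.INTER_CUBIC);cv2.imwrite('pics/c1.png',a)
b=cv2.resize(b,(770,599),interpolation=cv2.INTER_CUBIC);cv2.imwrite('pics/c2.png',b)
E
```

```text
(no output)
```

View pics/c1.png

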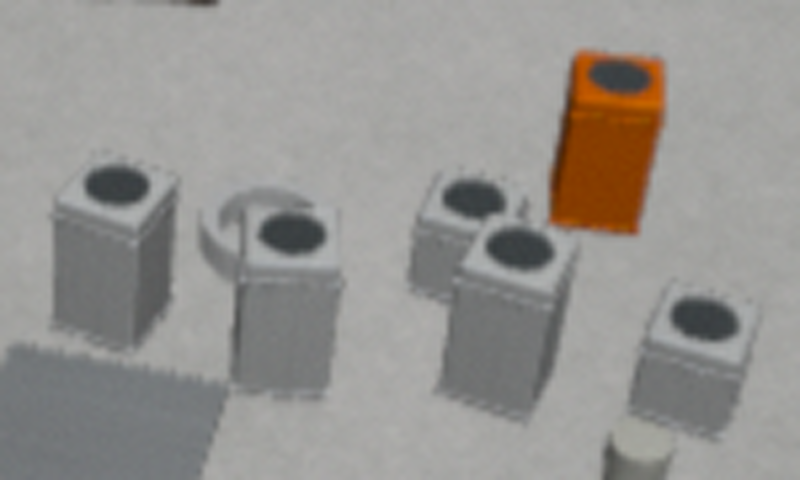

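View pics/c2.png

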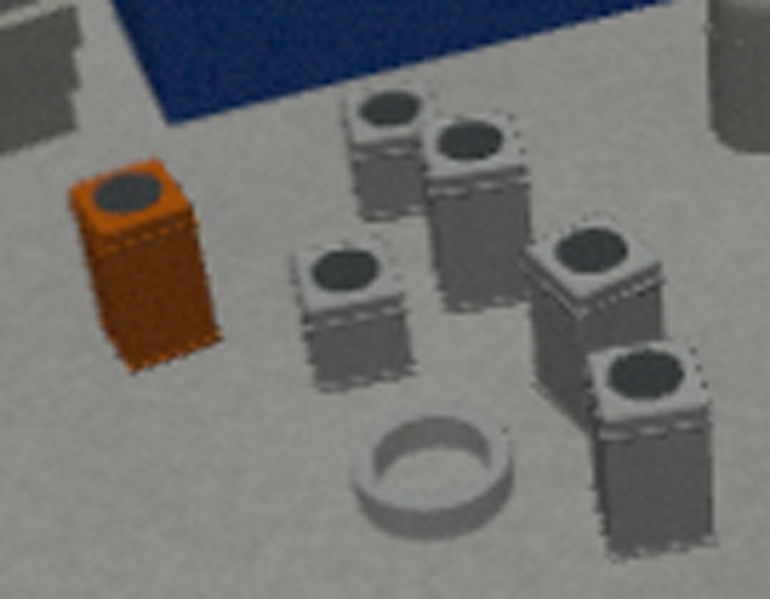

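Dark lid circles mark each tin. Crop 1: three tall tins at (117,185), (292,233), (519,249), two short ones at (474,198), (705,318), and the orange one (620,76) to leave alone. I'll triangulate the circles, disc and row corners.

```bash
cat > geo.py <<'E'
import cv2,numpy as np
from scipy.spatial.transform import Rotation as Ro
from plant import ctrl
def cam(n):
    if n=='wrist': s=ctrl.get_state()
    c=ctrl.read_camera(n)
    if n=='wrist':
        T=np.eye(4);T[:3,:3]=Ro.from_quat(s['tcp_rot']).as_matrix();T[:3,3]=s['eef_pos']
        W=T@c['hand_eye']; c['R']=W[:3,:3].T; c['t']=-c['R']@W[:3,3]
    return c
def ray(c,uv):
    K=np.array([[c['fx'],0,c['cx']],[0,c['fy'],c['cy']],[0,0,1.]])
    p=cv2.undistortPoints(np.array(uv,float).reshape(-1,1,2),K,np.array([c['k1'],0,0,0,0.]))[:,0]
    d=np.c_[p,np.ones(len(p))]@c['R']
    return -c['R'].T@c['t'],d/np.linalg.norm(d,axis=1)[:,None]
def onplane(c,uv,z):
    o,d=ray(c,uv); return o+d*((z-o[2])/d[:,2])[:,None]
def tri(c1,u1,c2,u2):
    o1,d1=ray(c1,[u1]);o2,d2=ray(c2,[u2]);d1=d1[0];d2=d2[0]
    s=np.linalg.lstsq(np.c_[d1,-d2],o2-o1,rcond=None)[0]
    a=o1+s[0]*d1;b=o2+s[1]*d2
    return (a+b)/2,np.linalg.norm(a-b)
def proj(c,X):
    p=np.atleast_2d(X)@c['R'].T+c['t'];p=p[:,:2]/p[:,2:]
    p=p*(1+c['k1']*(p**2).sum(1,keepdims=True))
    return p*[c['fx'],c['fy']]+[c['cx'],c['cy']]
def lids(c,box=None,thr=75,amin=25,amax=3000):
    "dark lid circles: [u,v,w,h]"
    g=cv2.cvtColor(c['img'],cv2.COLOR_RGB2GRAY);m=(g<thr).astype(np.uint8)
    if box: z=np.zeros_like(m);x0,y0,x1,y1=box;z[y0:y1,x0:x1]=1;m&=z
    n,_,st,ce=cv2.connectedComponentsWithStats(m)
    return [(*ce[i].round(2),*st[i][2:5]) for i in range(1,n) if amin<st[i][4]<amax]
E
python3 - <<'E'
from geo import *
import itertools
S=cam('scene');D=cam('side')
a=lids(S,(285,160,430,235),85);b=lids(D,(140,140,265,225),85)
print(a);print(b)
for p in a:
    for q in b:
        X,e=tri(S,p[:2],D,q[:2])
        if e<.012 and .04<X[2]<.14: print(p[:2],q[:2],X.round(4),round(e,4))
E
```

```text
[(np.float64(395.57), np.float64(169.02), np.int32(12), np.int32(7), np.int32(56)), (np.float64(392.14), np.float64(185.17), np.int32(20), np.int32(30), np.int32(359)), (np.float64(301.3), np.float64(189.5), np.int32(11), np.int32(6), np.int32(56)), (np.float64(368.59), np.float64(192.12), np.int32(11), np.int32(6), np.int32(49)), (np.float64(334.4), np.float64(198.51), np.int32(12), np.int32(6), np.int32(57)), (np.float64(377.03), np.float64(201.34), np.int32(11), np.int32(7), np.int32(59)), (np.float64(411.64), np.float64(214.59), np.int32(12), np.int32(7), np.int32(61))]
[(np.float64(140.95), np.float64(151.14), np.int32(4), np.int32(22), np.int32(58)), (np.float64(185.34), np.float64(146.87), np.int32(97), np.int32(22), np.int32(1101)), (np.float64(259.19), np.float64(152.91), np.int32(11), np.int32(26), np.int32(247)), (np.float64(197.92), np.float64(158.73), np.int32(10), np.int32(6), np.int32(48)), (np.float64(212.02), np.float64(164.35), np.int32(11), np.int32(7), np.int32(57)), (np.float64(223.96), np.float64(193.11), np.int32(62), np.int32(61), np.int32(980)), (np.float64(1
[... 596 characters left out ...]
) [0.4443 0.0945 0.1005] 0.0039
(np.float64(368.59), np.float64(192.12)) (np.float64(212.02), np.float64(164.35)) [0.4364 0.2933 0.1216] 0.0032
(np.float64(368.59), np.float64(192.12)) (np.float64(190.18), np.float64(186.97)) [0.3572 0.2938 0.0624] 0.0035
(np.float64(334.4), np.float64(198.51)) (np.float64(223.96), np.float64(193.11)) [0.4313 0.1966 0.0763] 0.0066
(np.float64(334.4), np.float64(198.51)) (np.float64(233.31), np.float64(183.55)) [0.4635 0.1984 0.1004] 0.0038
(np.float64(377.03), np.float64(201.34)) (np.float64(212.02), np.float64(164.35)) [0.4465 0.3216 0.1005] 0.0038
(np.float64(411.64), np.float64(214.59)) (np.float64(197.92), np.float64(158.73)) [0.4356 0.4275 0.0624] 0.004
```

View pics/a_wrist.png

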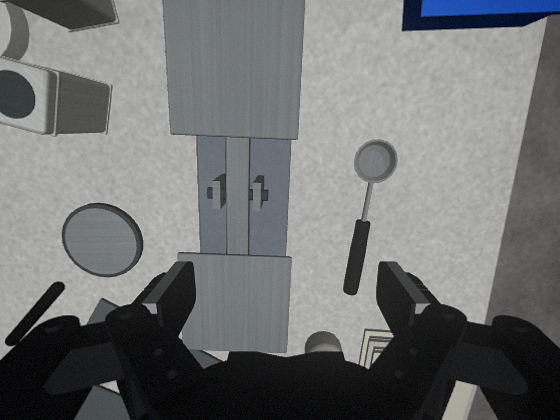

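The wrist picture shows the balance at centre (pans at (235,65) and (235,300)), the disc at (103,240), and the tall tin T1's lid at (10,93). Tins in scene/side: T1 (.444,.095), T2 (.464,.198), T3 (.447,.322) with tops at 0.100. S1 (.357,.294), S2 (.436,.428) with tops at 0.062. Moving the wrist camera over the tins.

Request:
send_rows([
  [[4,-3.5,-2.4,0,0,0,1],[4,-3.5,-2.4,0,0,0,1],[4,-3.5,-2.4,0,0,0,1],[4,-3.5,-2.4,0,0,0,1],[4,-3.5,-2.4,0,0,0,1],[0,0,0,0,0,0,1],[0,0,0,0,0,0,1]],
])

```text
time: 1.12
eef_pos: [0.5, 0.1998, 0.3509]
tcp_rot: [0.707, 0.707, -0.0, 0.0]
contact_force: [0.6, -0.2, -0.7]
opening: 0.999
finger_force: 0.0
```

```bash
python3 - <<'E'
from geo import *
import pickle
W=cam('wrist');pickle.dump(W,open('w1.pkl','wb'))
cv2.imwrite('pics/w1.png',W['img'][:,:,::-1]);print(lids(W,(0,0,560,270),70,100,4000))
P=np.array([[.444,.0945,.1],[.4635,.198,.1],[.4465,.3216,.1],[.357,.294,.062],[.4356,.4275,.062]])
print(proj(W,P).round(1).tolist(), ctrl.get_state()['eef_pos'])
E
```

```text
[(np.float64(234.79), np.float64(2.88), np.int32(26), np.int32(8), np.int32(153)), (np.float64(442.98), np.float64(13.92), np.int32(37), np.int32(28), np.int32(558)), (np.float64(399.16), np.float64(43.48), np.int32(57), np.int32(65), np.int32(1534)), (np.float64(119.24), np.float64(52.09), np.int32(76), np.int32(64), np.int32(1928)), (np.float64(236.02), np.float64(24.21), np.int32(41), np.int32(17), np.int32(273)), (np.float64(81.54), np.float64(36.58), np.int32(34), np.int32(36), np.int32(938)), (np.float64(241.96), np.float64(80.01), np.int32(31), np.int32(33), np.int32(808)), (np.float64(179.47), np.float64(106.95), np.int32(28), np.int32(29), np.int32(633)), (np.float64(258.65), np.float64(182.68), np.int32(28), np.int32(28), np.int32(556)), (np.float64(25.79), np.float64(250.86), np.int32(57), np.int32(39), np.int32(2023)), (np.float64(246.48), np.float64(255.99), np.int32(26), np.int32(25), np.int32(491)), (np.float64(388.46), np.float64(265.62), np.int32(25), np.int32(9), np.int32(176)), (np.float64(182.3), np.float64(265.78), np.int32(24), np.int32(8), np.int32(166))]
[[245.3, 255.1], [257.5, 181.9], [240.7, 79.5], [178.6, 105.8], [232.6, -10.2]] [0.5001617  0.19934991 0.35020733]
```

View pics/w1.png

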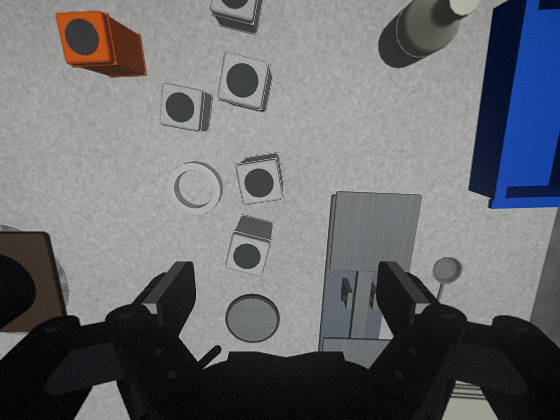

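The wrist view shows the lids: T1 (246,256), T2 (259,183), T3 (242,80), S1 (180,107), S2 (235,3), orange at (82,37). The tape roll is at (198,187), the disc at (252,317), and the balance's left pan at (375,230). Next I'll measure yaws from the top faces, and triangulate the pans, rows and disc.

```bash
cat >> geo.py <<'E'
def top(c,uv,h,r=45):
    "top-face yaw (mod 90deg) & centre for tin whose lid circle is at uv, top at height h"
    g=cv2.cvtColor(c['img'],cv2.COLOR_RGB2GRAY)
    u,v=map(int,np.round(uv));x0,y0=max(u-r,0),max(v-r,0)
    p=cv2.resize(g[y0:v+r,x0:u+r],None,fx=3,fy=3,interpolation=cv2.INTER_CUBIC)
    circ=float(np.median(g[v-25:v+26,u-25:u+26][g[v-25:v+26,u-25:u+26]>110]))
    m=(p>circ-17).astype(np.uint8)
    cv2.circle(m,(int((uv[0]-x0)*3),int((uv[1]-y0)*3)),54,1,-1)
    m=cv2.morphologyEx(m,cv2.MORPH_OPEN,np.ones((9,9)))
    n,l,st,ce=cv2.connectedComponentsWithStats(m)
    k=l[int((uv[1]-y0)*3),int((uv[0]-x0)*3)]
    q=cv2.findContours((l==k).astype(np.uint8),0,1)[0];q=max(q,key=cv2.contourArea)
    B=cv2.boxPoints(cv2.minAreaRect(q))/3+[x0,y0]
    X=onplane(c,B,h)[:,:2];e=X[1]-X[0];f=X[2]-X[1]
    a=np.degrees(np.arctan2(e[1],e[0]))
    return (a+45)%90-45,X.mean(0),np.linalg.norm(e),np.linalg.norm(f)
E
python3 - <<'E'
from geo import *
import pickle
W=pickle.load(open('w1.pkl','rb'))
for n,uv,h in [('T1',(246.48,255.99),.1),('T2',(258.65,182.68),.1),('T3',(241.96,80.01),.1),('S1',(179.47,106.95),.062)]:
    a,X,e,f=top(W,uv,h); print(n,round(a,1),X.round(4),e.round(4),f.round(4),'lid',onplane(W,[uv],h)[0].round(4))
S=cam('scene');D=cam('side')
g=cv2.cvtColor(S['img'],cv2.COLOR_RGB2GRAY)
a=cv2.resize(S['img'][165:275,120:330,::-1],None,fx=3.8,fy=3.8,interpolation=cv2.INTER_CUBIC);cv2.imwrite('pics/c3.png',a)
b=cv2.resize(D['img'][165:385,235:450,::-1],None,fx=2.7,fy=2.7,interpolation=cv2.INTER_CUBIC);cv2.imwrite('pics/c4.png',b)
E
```

```text
T1 0.0 [0.4446 0.0904] 0.1202 0.1363 lid [0.4456 0.0931 0.1   ]
T2 8.9 [0.4659 0.1974] 0.0506 0.0512 lid [0.465 0.197 0.1  ]
T3 -15.0 [0.4491 0.3211] 0.0527 0.0503 lid [0.448  0.3211 0.1   ]
S1 -12.4 [0.3597 0.2924] 0.0539 0.0504 lid [0.3581 0.2926 0.062 ]
```

View pics/c4.png

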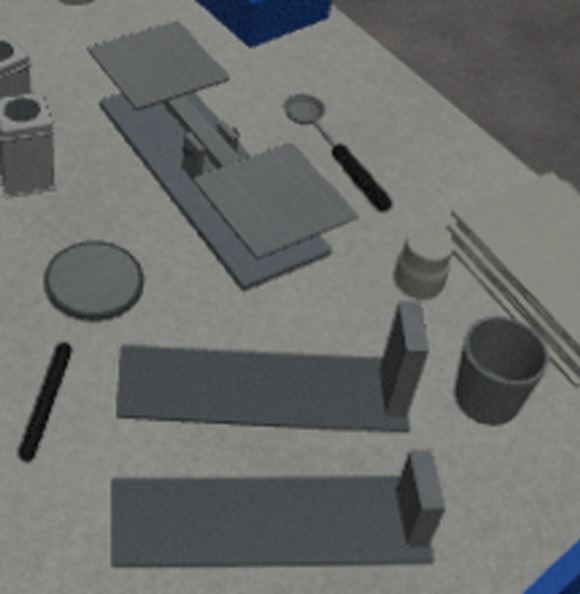

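The crop shows the tall-post row nearer the balance (plate at (250,388), post (403,360)), the short-post row outside it (plate (260,520), post (420,500)), and the disc at (94,278). Rough positions to aim the wrist camera:

```bash
python3 - <<'E'
from geo import *
D=cam('side')
px=lambda x,y:(235+x/2.7,165+y/2.7)
print('rows',onplane(D,[px(120,346),px(117,416),px(407,430),px(112,478),px(112,565),px(432,562)],.006).round(3).tolist())
print('disc',onplane(D,[px(94,275)],.008).round(3))
print('pans',onplane(D,[px(158,64),px(277,200)],.078).round(3).tolist())
E
```

```text
rows [[0.418, -0.157, 0.006], [0.377, -0.223, 0.006], [0.595, -0.365, 0.006], [0.342, -0.275, 0.006], [0.303, -0.344, 0.006], [0.53, -0.473, 0.006]]
disc [[ 0.439 -0.069  0.008]]
pans [[0.624, 0.116, 0.078], [0.614, -0.126, 0.078]]
```

Request:
send_rows([
  [[-6,0,0,0,0,0,1],[-6,0,0,0,0,0,1],[-6,0,0,0,0,0,1],[-6,0,0,0,0,0,1],[-6,0,0,0,0,0,1],[-6,0,0,0,0,0,1],[-6,0,0,0,0,0,1],[0,0,0,0,0,0,1],[0,0,0,0,0,0,1]],
])

```text
time: 2.45
eef_pos: [0.4997, -0.2204, 0.3505]
tcp_rot: [0.708, 0.707, 0.0, -0.001]
contact_force: [-0.5, -0.2, 0.2]
opening: 0.998
finger_force: 0.0
```

```bash
python3 - <<'E'
from geo import *
import pickle
W=cam('wrist');pickle.dump(W,open('w2.pkl','wb'))
E
```

Request:
send_rows([
  [[-6,0,0,0,0,0,1],[-6,0,0,0,0,0,1],[0,0,0,0,0,0,1],[0,0,0,0,0,0,1]],
])

```text
time: 3.0
eef_pos: [0.5004, -0.3386, 0.3512]
tcp_rot: [0.707, 0.708, 0.0, -0.0]
contact_force: [-0.4, -0.3, 0.4]
opening: 1.002
finger_force: 0.0
```

```bash
python3 - <<'E'
from geo import *
import pickle
W=cam('wrist');pickle.dump(W,open('w3.pkl','wb'))
A=pickle.load(open('w2.pkl','rb'))
out=np.vstack([A['img'][:290],W['img'][:290]]);cv2.imwrite('pics/w23.png',out[:,:,::-1])
E
```

```text
(no output)
```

View pics/w23.png

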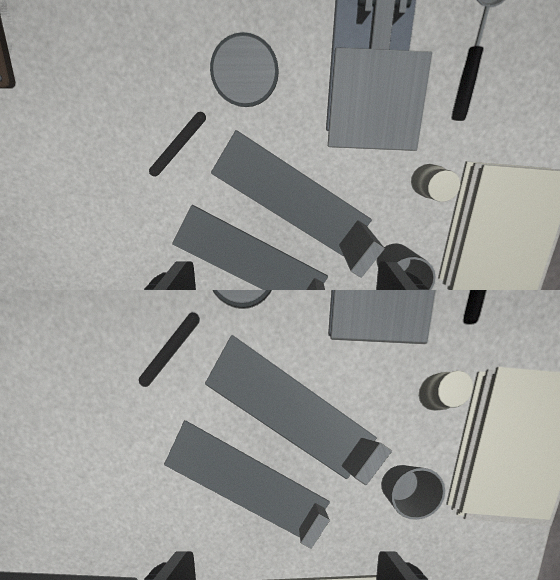

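Top half (w2): disc (244,69), right pan (380,98), tall row's near corners (236,131), (211,173), short row's (192,205), (173,243), and the cup at (407,262). Bottom half (w3): tall row (232,335)/(205,384), post (365,460), short row (184,421)/(164,465), post (313,525).

```bash
python3 - <<'E'
from geo import *
import pickle
A,B=[pickle.load(open(f'w{i}.pkl','rb')) for i in (2,3)]
def sub(c,p):
    g=cv2.cvtColor(c['img'],cv2.COLOR_RGB2GRAY)
    return cv2.cornerSubPix(g,np.float32(p).reshape(-1,1,2),(6,6),(-1,-1),(3,50,.01))[:,0]
R3=sub(B,[(232,45),(205,94),(377,147),(348,188),(184,131),(164,175),(329,210)])
R2=sub(A,[(236,131),(211,173),(372,220),(192,205),(173,243)])
print(R3.tolist(),R2.tolist())
for i,j in [(0,0),(1,1),(4,3),(5,4)]:
    X,e=tri(A,R2[j],B,R3[i]);print('tri',X.round(4),round(e,4))
X3=onplane(B,R3,.006)[:,:2];X2=onplane(A,R2,.006)[:,:2]
print(X3.round(4).tolist());print(X2.round(4).tolist())
for n,X in (('tall3',X3[[0,1,2]]),('short3',X3[[4,5,6]]),('tall2',X2[:3])):
    d=X[2]-X[0];L=np.linalg.norm(d);d/=L
    o=(X[0]+X[1])/2+.125*d
    print(n,'yaw',np.degrees(np.arctan2(d[1],d[0])).round(2),'nearedge',np.degrees(np.arctan2(*(X[0]-X[1])[::-1])).round(2)-90,L.round(4),'w',np.linalg.norm(X[0]-X[1]).round(4),'o',o.round(4),[ (o+s*d).round(4).tolist() for s in(-.075,0,.075)])
P=sub(A,[(334,48),(432,52),(417,150),(328,146)]);Q=onplane(A,P,.078)
print('rpan',Q[:,:2].round(4).tolist(),Q.mean(0).round(4))
# disc: triangulate via scene/side ellipse; mask in A
g=cv2.cvtColor(A['img'],cv2.COLOR_RGB2GRAY);m=(g<150).astype(np.uint8);m[:25]=0;m[112:]=0;m[:,:205]=0;m[:,285:]=0
q=max(cv2.findContours(m,0,1)[0],key=cv2.contourArea);E=cv2.fitEllipse(q);print('disc',E,onplane(A,[E[0]],.006).round(4))
L=pickle.load(open('w1.pkl','rb'))
P=sub(L,[(336,191),(421,195)]);print('lpan far corners',onplane(L,P,.078).round(4).tolist())
E
```

```text
[[231.53823852539062, 43.98696517944336], [203.8404083251953, 92.82981872558594], [377.9150390625, 151.60679626464844], [352.21588134765625, 185.62059020996094], [184.0824737548828, 129.35899353027344], [162.91262817382812, 173.67416381835938], [329.8863220214844, 211.52874755859375]] [[235.58450317382812, 129.0616912841797], [209.78648376464844, 172.22476196289062], [371.8522033691406, 219.4469451904297], [191.74130249023438, 203.64813232421875], [171.27423095703125, 243.36012268066406]]
tri [ 0.4221 -0.156   0.0029] 0.0001
tri [ 0.3784 -0.2225  0.0066] 0.0
tri [ 0.3434 -0.2753  0.0028] 0.0009
tri [ 0.3047 -0.3436  0.0079] 0.0001
[[0.4227, -0.1567], [0.3782, -0.2224], [0.6461, -0.3085], [0.6089, -0.3629], [0.3439, -0.2752], [0.3039, -0.3439], [0.5745, -0.4066]]
[[0.4226, -0.156], [0.3782, -0.2226], [0.6437, -0.302], [0.3449, -0.2744], [0.304, -0.3443]]
tall3 yaw -34.19 nearedge -34.11 0.27 w 0.0794 o [ 0.5038 -0.2598] [[0.4418, -0.2177], [0.5038, -0.2598], [0.5659, -0.302]]
short3 yaw -29.67 nearedge -30.240000000000002 0.2654 w 0.0795 o [ 0.4325 -0.3715] [[0.3674, -0.3343], [0.4325, -0.3715], [0.4977, -0.4086]]
tall2 yaw -33.44 nearedge -33.66 0.265 w 0.08 o [ 0.5047 -0.2582] [[0.4421, -0.2168], [0.5047, -0.2582], [0.5673, -0.2995]]
rpan [[0.5561, -0.0626], [0.6802, -0.0634], [0.6748, -0.1833], [0.5544, -0.1772]] [ 0.6164 -0.1216  0.078 ]
disc ((243.89910888671875, 69.26822662353516), (67.76531219482422, 74.64810180664062), 166.7075653076172) [[ 0.4386 -0.0715  0.006 ]]
lpan far corners [[0.5658, 0.1777, 0.078], [0.6901, 0.1764, 0.078]]
```

Measured: tall row origin (.5045,-.2588) yaw -33.7°, short row (.4327,-.371) yaw -30°, right pan (.6164,-.1216), left pan about (.627,.117), disc (.4386,-.0705). The plates triangulate to about 5 mm high, which agrees with 6 mm. Back over the tins for a second wrist view.

Request:
send_rows([
  [[5.75,-0.5,0,0,0,0,1],[5.75,-0.5,0,0,0,0,1],[5.75,-0.5,0,0,0,0,1],[5.75,-0.5,0,0,0,0,1],[5.75,0,0,0,0,0,1],[5.75,0,0,0,0,0,1],[5.75,0,0,0,0,0,1],[5.75,0,0,0,0,0,1],[0,0,0,0,0,0,1],[0,0,0,0,0,0,1]],
])

```text
time: 4.3
eef_pos: [0.4792, 0.1209, 0.3516]
tcp_rot: [0.706, 0.708, 0.0, 0.0]
contact_force: [-0.2, -0.0, -0.5]
opening: 1.004
finger_force: 0.0
```

```bash
cat > go.py <<'E'
import sys,numpy as np
from scipy.spatial.transform import Rotation as Ro
from plant import ctrl
def plan(x,y,z,th=None):
    s=ctrl.get_state();R=Ro.from_quat(s['tcp_rot']).as_matrix();p=s['eef_pos']
    t0=np.degrees(np.arctan2(R[1,1],R[0,1]))
    if th is None: th=t0
    a=np.radians(th);d=np.array([x,y,z])-p
    print('now',p.round(4),'theta',t0.round(2),'q1,q6',s['qpos'][[0,5]].round(2),'tilt',R[:2,2].round(4),'f',s['contact_force'].round(1),'open',round(s['opening'],3))
    print('rz',round(-np.radians(th-t0),3),'then tool cm',(100*np.array([-np.sin(a)*d[0]+np.cos(a)*d[1],np.cos(a)*d[0]+np.sin(a)*d[1],-d[2]])).round(2))
if __name__=='__main__': plan(*map(float,sys.argv[1:]))
E
python3 - <<'E'
from geo import *
import pickle
from go import plan
W=cam('wrist');A=pickle.load(open('w1.pkl','rb'))
P=np.array([[.4456,.0931,.1],[.465,.197,.1]])
pa=[(246.48,255.99),(258.65,182.68)]
L=lids(W,(200,0,330,270),75,300,900);print(L)
for i in (0,1):
    u=proj(W,P[i])[0];l=min(L,key=lambda q:np.hypot(q[0]-u[0],q[1]-u[1]));uv=l[:2]
    X,e=tri(A,pa[i],W,uv);a,C,s1,s2=top(W,uv,.1,32);print(i,u.round(1),'tri',X.round(4),round(e,4),'plane',onplane(W,[uv],.1)[0].round(4),'yaw',round(a,1),C.round(4),s1.round(4),s2.round(4))
    cv2.imwrite(f'pics/t{i}.png',W['img'][int(u[1])-40:int(u[1])+40,int(u[0])-40:int(u[0])+40,::-1])
plan(.4456,.0931,.055,-15)
E
python3 -c "
import cv2,numpy as np
cv2.imwrite('pics/t.png',cv2.resize(np.hstack([cv2.imread(f'pics/t{i}.png') for i in (0,1)]),None,fx=5,fy=5))"
```

```text
[(np.float64(258.22), np.float64(9.57), np.int32(33), np.int32(23), np.int32(636)), (np.float64(258.4), np.float64(42.23), np.int32(45), np.int32(24), np.int32(531)), (np.float64(274.07), np.float64(119.0), np.int32(31), np.int32(31), np.int32(732)), (np.float64(260.05), np.float64(200.79), np.int32(28), np.int32(27), np.int32(587))]
0 [260.  201.1] tri [0.4458 0.094  0.102 ] 0.0 plane [0.4457 0.0935 0.1   ] yaw -16.8 [0.4469 0.0938] 0.051 0.0504
1 [274.  119.6] tri [0.4653 0.1976 0.1035] 0.0001 plane [0.4651 0.1977 0.1   ] yaw 8.2 [0.4661 0.1976] 0.05 0.051
now [0.4795 0.1201 0.3515] theta 0.04 q1,q6 [0.04 0.04] tilt [ 0.0005 -0.0004] f [-0.5 -0.1 -0.2] open 0.998
rz 0.263 then tool cm [-3.48 -2.58 29.65]
```

View pics/t.png

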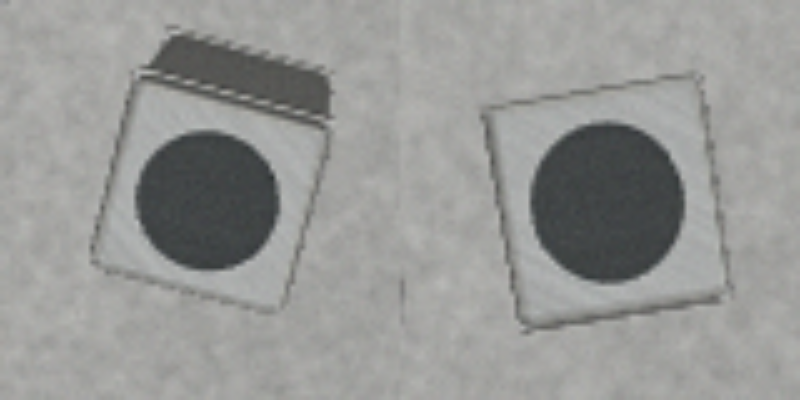

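Left is T1 (lid centre (207,200), yaw about -16°), right is T2 (607,200, yaw about +8.5°), and both stand clear. Picking T1.

Request:
send_rows([
  [[0,0,5,0,0,0.14,1],[0,0,5,0,0,0.139,1],[-1.76,-1.25,5,0,0,0,1],[-1.75,-1.25,4,0,0,0,1],[0,0,5,0,0,0,1],[0,0,4,0,0,0,1],[0,0,1.65,0,0,0,1],[0,0,0,0,0,0,1]],
], force=45)

```text
time: 5.35
eef_pos: [0.446, 0.0925, 0.0544]
tcp_rot: [0.799, 0.601, -0.001, -0.001]
contact_force: [0.7, 0.1, -0.2]
opening: 0.999
finger_force: 0.0
```

Request:
send_rows([
  [[0,0,0,0,0,0,-1],[0,0,0,0,0,0,-1],[0,0,0,0,0,0,-1],[0,0,0,0,0,0,-1],[0,0,0,0,0,0,-1],[0,0,0,0,0,0,-1]],
])

```text
time: 6.1
eef_pos: [0.4475, 0.0933, 0.0567]
tcp_rot: [0.798, 0.602, 0.001, 0.001]
contact_force: [-2.0, 0.5, 6.1]
opening: 0.627
finger_force: 49.6
```

```bash
python3 go.py .627 .117 .134
```

```text
now [0.4475 0.0933 0.0567] theta -15.96 q1,q6 [-0.02  0.26] tilt [ 0.0026 -0.0002] f [-2.   0.5  6.1] open 0.627
rz -0.0 then tool cm [ 7.22 16.6  -7.73]
```

Request:
send_rows([
  [[0,0,-6,0,0,0,-1],[0,0,-6,0,0,0,-1],[2,5.5,0,0,0,0,-1],[2,5.5,0,0,0,0,-1],[3.2,5.5,0,0,0,0,-1],[0,0,0,0,0,0,-1],[0,0,0,0,0,0,-1]],
])

```text
time: 6.98
eef_pos: [0.6229, 0.1168, 0.1738]
tcp_rot: [0.798, 0.602, -0.001, -0.001]
contact_force: [-1.2, -0.3, -1.9]
opening: 0.629
finger_force: 49.2
```

```bash
python3 go.py .627 .117 .136
```

```text
now [0.6229 0.1168 0.1738] theta -15.96 q1,q6 [0.03 0.3 ] tilt [-0.0023 -0.0002] f [-1.2 -0.3 -1.9] open 0.629
rz -0.0 then tool cm [0.13 0.39 3.78]
```

Request:
send_rows([
  [[0.13,0.39,2,0,0,0,-1],[0,0,1.2,0,0,0,-1],[0,0,0.6,0,0,0,-1],[0,0,0,0,0,0,-1],[0,0,0,0,0,0,-1]],
])

```text
time: 7.6
eef_pos: [0.628, 0.1168, 0.1374]
tcp_rot: [0.799, 0.602, 0.0, 0.0]
contact_force: [0.0, -0.2, -2.3]
opening: 0.63
finger_force: 49.3
```

Request:
send_rows([
  [[0,0,0,0,0,0,0.6],[0,0,0,0,0,0,1],[0,0,0,0,0,0,1],[0,0,0,0,0,0,1],[0,0,-3,0,0,0,1],[0,0,-5,0,0,0,1],[0,0,-5,0,0,0,1]],
])

```text
time: 8.48
eef_pos: [0.6274, 0.1168, 0.2678]
tcp_rot: [0.799, 0.602, -0.0, -0.0]
contact_force: [-0.2, 0.3, 0.7]
opening: 0.998
finger_force: 0.0
```

```bash
python3 go.py .465 .1974 .055 8.5
```

```text
now [0.6274 0.1168 0.2678] theta -15.99 q1,q6 [0.03 0.3 ] tilt [-0.0009 -0.0001] f [-0.2  0.3  0.7] open 0.998
rz -0.427 then tool cm [ 10.37 -14.87  21.28]
```

Request:
send_rows([
  [[0,0,0,0,0,-0.143,1],[0,0,0,0,0,-0.142,1],[0,0,0,0,0,-0.142,1],[3.46,-4.96,1,0,0,0,1],[3.46,-4.96,1,0,0,0,1],[3.45,-4.95,1,0,0,0,1],[0,0,6,0,0,0,1],[0,0,6,0,0,0,1],[0,0,4.5,0,0,0,1],[0,0,1.78,0,0,0,1]],
])

```text
time: 9.72
eef_pos: [0.4633, 0.1971, 0.0513]
tcp_rot: [0.653, 0.757, -0.002, -0.002]
contact_force: [-0.1, -0.6, -0.4]
opening: 1.001
finger_force: 0.0
```

Request:
send_rows([
  [[0,0,0,0,0,0,1],[0,0,0,0,0,0,-1],[0,0,0,0,0,0,-1],[0,0,0,0,0,0,-1],[0,0,0,0,0,0,-1],[0,0,0,0,0,0,-1],[0,0,0,0,0,0,-1]],
])

```text
time: 10.6
eef_pos: [0.4667, 0.1978, 0.0563]
tcp_rot: [0.653, 0.758, 0.001, 0.001]
contact_force: [-2.7, -0.9, 6.7]
opening: 0.631
finger_force: 49.2
```

```bash
python3 go.py .6164 -.1216 .18; python3 - <<'E'
from geo import *
S=cam('scene');D=cam('side')
P=np.array([.628,.117,.16]);
for c,n in((S,'s'),(D,'d')):
    u=proj(c,P)[0];print(n,u,lids(c,tuple(int(v) for v in(u[0]-14,u[1]-14,u[0]+14,u[1]+14)),90,20,200))
E
```

```text
now [0.4667 0.1978 0.0563] theta 8.49 q1,q6 [0.2  0.05] tilt [0.003  0.0006] f [-2.7 -0.9  6.7] open 0.631
rz -0.0 then tool cm [-33.8   10.09 -12.37]
s [296.56306624 213.49699038] [(np.float64(296.12), np.float64(213.06), np.int32(13), np.int32(9), np.int32(89))]
d [295.52200563 166.15799407] [(np.float64(302.86), np.float64(156.32), np.int32(16), np.int32(14), np.int32(122)), (np.float64(294.2), np.float64(165.92), np.int32(13), np.int32(7), np.int32(74)), (np.float64(292.97), np.float64(175.28), np.int32(22), np.int32(15), np.int32(158))]
```

T1 sits on the left pan with its lid at 0.16, so the pan is down as expected. Carrying T2 to the raised right pan.

Request:
send_rows([
  [[0,0,-6,0,0,0,-1],[0,0,-6,0,0,0,-1],[-5.6,1,-1,0,0,0,-1],[-5.6,1.5,0,0,0,0,-1],[-5.6,1.6,0,0,0,0,-1],[-5.6,2,0,0,0,0,-1],[-5.7,2,0,0,0,0,-1],[-5.7,2,0,0,0,0,-1],[0,0,0,0,0,0,-1],[0,0,0,0,0,0,-1]],
])

```text
time: 11.95
eef_pos: [0.6144, -0.1217, 0.1833]
tcp_rot: [0.653, 0.757, -0.0, -0.001]
contact_force: [-0.6, 1.3, -3.2]
opening: 0.63
finger_force: 49.6
```

```bash
python3 go.py .6164 -.1216 .1538; python3 - <<'E'
from geo import *
D=cam('side');S=cam('scene')
cv2.imwrite('pics/d5.png',cv2.resize(np.hstack([D['img'][100:300,230:390],S['img'][150:350,190:350]])[:,:,::-1],None,fx=2.5,fy=2.5))
E
```

```text
now [ 0.6144 -0.1217  0.1833] theta 8.44 q1,q6 [-0.36 -0.5 ] tilt [-0.0015  0.001 ] f [-0.6  1.3 -3.2] open 0.63
rz -0.0 then tool cm [-0.02  0.2   2.95]
```

View pics/d5.png

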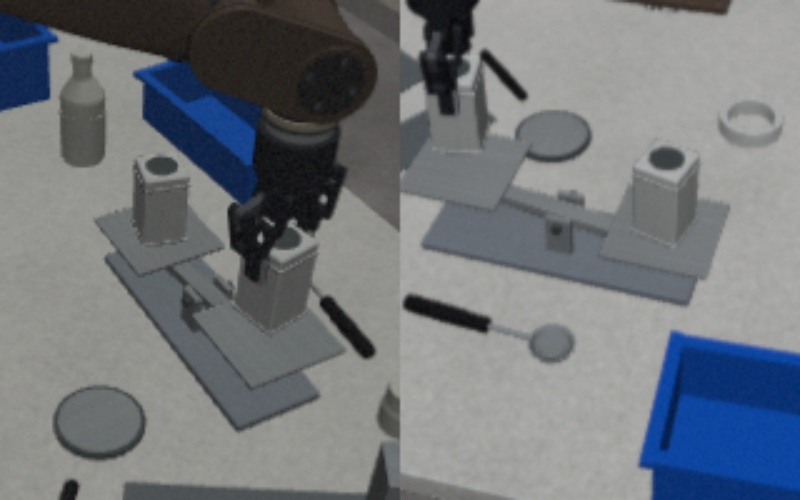

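T1 stands centred on the lowered left pan (scene part (665,195)), and T2 is held over the raised right pan (side part (275,280)). Lowering and releasing.

Request:
send_rows([
  [[0,0.2,1.5,0,0,0,-1],[0,0,1,0,0,0,-1],[0,0,0.45,0,0,0,-1],[0,0,0,0,0,0,-1],[0,0,0,0,0,0,-1]],
])

```text
time: 12.68
eef_pos: [0.6174, -0.1217, 0.1549]
tcp_rot: [0.653, 0.757, 0.0, 0.0]
contact_force: [-0.5, -0.3, -3.0]
opening: 0.628
finger_force: 49.5
```

Request:
send_rows([
  [[0,0,0,0,0,0,0.6],[0,0,0,0,0,0,1],[0,0,0,0,0,0,1],[0,0,0,0,0,0,1],[0,0,-3,0,0,0,1],[0,0,-5,0,0,0,1],[0,0,-5,0,0,0,1],[0,0,-3,0,0,0,1],[0,0,0,0,0,0,1],[0,0,0,0,0,0,1]],
])

```text
time: 13.92
eef_pos: [0.6165, -0.1214, 0.3126]
tcp_rot: [0.653, 0.757, -0.0, -0.001]
contact_force: [-0.2, 0.1, -0.2]
opening: 1.002
finger_force: 0.0
```

Request:
send_rows([
  [[0,0,0,0,0,0,1],[0,0,0,0,0,0,1],[0,0,0,0,0,0,1],[0,0,0,0,0,0,1],[0,0,0,0,0,0,1],[0,0,0,0,0,0,1]],
])

```text
time: 14.68
eef_pos: [0.6171, -0.1216, 0.3146]
tcp_rot: [0.653, 0.757, 0.0, 0.0]
contact_force: [-0.6, -0.1, -0.4]
opening: 1.002
finger_force: 0.0
```

```bash
cat > weigh.py <<'E'
from geo import *
S=cam('scene');D=cam('side')
for n,x,y in (('L',.627,.117),('R',.6164,-.1216)):
    r=[]
    for c in (S,D):
        uu=proj(c,[[x,y,.16],[x,y,.196]]);a=uu.min(0)-9;b=uu.max(0)+9
        L=[l for l in lids(c,(*a.astype(int),*b.astype(int)),95,30,200)]
        r.append(L)
    best=[]
    for p in r[0]:
        for q in r[1]:
            X,e=tri(S,p[:2],D,q[:2])
            if e<.008 and np.hypot(X[0]-x,X[1]-y)<.03: best.append((X.round(4).tolist(),round(e,4)))
    print(n,best)
E
python3 weigh.py
```

```text
L []
R [([0.638, -0.1116, 0.1799], np.float64(0.0021)), ([0.6148, -0.1216, 0.1606], np.float64(0.0038))]
```

The right tin's lid is at 0.161, so T2 dropped and is heavier than T1. I'll fly over T1 with the wrist camera to confirm it's up and to re-measure it.

Request:
send_rows([
  [[0,0,0,0,0,0.142,1],[0,0,0,0,0,0.142,1],[0,0,0,0,0,0.142,1],[5.4,-1.6,-1,0,0,0,1],[5.4,-1.6,-1,0,0,0,1],[5.4,-1.5,-1,0,0,0,1],[0,0,0,0,0,0,1],[0,0,0,0,0,0,1]],
])

```text
time: 15.78
eef_pos: [0.6163, 0.0469, 0.3444]
tcp_rot: [0.798, 0.603, -0.0, 0.0]
contact_force: [0.0, 0.0, 0.3]
opening: 1.006
finger_force: 0.0
```

```bash
python3 weigh.py; cat > wr.py <<'E'
# wr.py x y z : find lid near the predicted wrist pixel, its position on plane z and yaw
import sys
from geo import *
x,y,z=map(float,sys.argv[1:4]);W=cam('wrist')
u=proj(W,[[x,y,z]])[0]
k=int(1.2*W['fx']*.027/(W['R']@[x,y,z]+W['t'])[2])
L=lids(W,(max(0,int(u[0]-k)),max(0,int(u[1]-k)),int(u[0]+k),int(u[1]+k)),80,250,4000)
for l in L:
    a,C,e,f=top(W,l[:2],z,int(k*1.15));print('pred',u.round(1),'lid',l,onplane(W,[l[:2]],z)[0].round(4),'yaw',round(a,1),C.round(4),e.round(3),f.round(3))
E
python3 wr.py .628 .117 .196; python3 go.py .628 .117 .152
```

```text
L []
R [([0.6374, -0.1118, 0.1794], np.float64(0.0026)), ([0.6148, -0.1216, 0.1607], np.float64(0.0042))]
pred [276.5 122.8] lid (np.float64(275.29), np.float64(123.81), np.int32(41), np.int32(43), np.int32(1375)) [0.6267 0.1164 0.196 ] yaw -16.0 [0.6264 0.1164] 0.032 0.031
now [0.6163 0.0457 0.3439] theta -16.03 q1,q6 [-0.09  0.19] tilt [-0.001  -0.0002] f [-0.1  0.5  0.1] open 1.0
rz -0.0 then tool cm [ 7.17 -0.84 19.19]
```

Request:
send_rows([
  [[3.5,-0.5,3,0,0,0,1],[3.57,-0.45,3,0,0,0,1],[0,0,5,0,0,0,1],[0,0,4,0,0,0,1],[0,0,3,0,0,0,1],[0,0,1.3,0,0,0,1],[0,0,0,0,0,0,1]],
])

```text
time: 16.8
eef_pos: [0.6264, 0.1168, 0.1508]
tcp_rot: [0.799, 0.602, -0.001, -0.0]
contact_force: [-0.8, 0.4, 0.7]
opening: 1.0
finger_force: 0.0
```

Request:
send_rows([
  [[0,0,0,0,0,0,-1],[0,0,0,0,0,0,-1],[0,0,0,0,0,0,-1],[0,0,0,0,0,0,-1],[0,0,0,0,0,0,-1],[0,0,0,0,0,0,-1]],
])

```text
time: 17.55
eef_pos: [0.6271, 0.1177, 0.1518]
tcp_rot: [0.798, 0.602, 0.001, 0.0]
contact_force: [2.1, -0.0, 0.9]
opening: 0.631
finger_force: 52.6
```

```bash
python3 go.py .6267 .1164 .152
```

```text
now [0.6271 0.1177 0.1518] theta -15.93 q1,q6 [0.03 0.3 ] tilt [0.0014 0.0001] f [ 2.1 -0.   0.9] open 0.631
rz -0.0 then tool cm [-0.13  0.   -0.02]
```

Request:
send_rows([
  [[0,0,-4,0,0,0,-1],[0,0,-4,0,0,0.155,-1],[0,0,0,0,0,0.155,-1],[-5.4,1.5,0,0,0,0,-1],[-5.4,1.5,0,0,0,0,-1],[-5.4,1.5,0,0,0,0,-1],[-5.4,1.5,0,0,0,0,-1],[-5.4,1.5,0,0,0,0,-1],[-5.4,1.5,0,0,0,0,-1],[-5.4,1.5,0,0,0,0,-1]],
])

```text
time: 18.8
eef_pos: [0.5024, -0.2558, 0.23]
tcp_rot: [0.882, 0.472, -0.001, -0.002]
contact_force: [-0.1, 0.2, -1.6]
opening: 0.629
finger_force: 52.3
```

Request:
send_rows([
  [[0,0,5,0,0,0,-1],[0,0,5,0,0,0,-1],[0,0,0,0,0,0,-1],[0,0,0,0,0,0,-1]],
])

```text
time: 19.3
eef_pos: [0.5048, -0.2553, 0.1327]
tcp_rot: [0.882, 0.472, 0.0, 0.0]
contact_force: [-0.5, -0.5, -0.8]
opening: 0.63
finger_force: 52.2
```

```bash
python3 go.py .5045 -.2588 .064 -33.7; python3 - <<'E'
from geo import *
S=cam('scene');D=cam('side')
for c,n in((S,'s'),(D,'d')): cv2.imwrite(f'pics/{n}6.png',c['img'][:,:,::-1])
X=np.array([.5045,-.2588])
for c,n in((S,'scene'),(D,'side')):
    u=proj(c,[*X,.19])[0];print(n,u)
cv2.imwrite('pics/e6.png',cv2.resize(np.hstack([S['img'][140:260,130:290],D['img'][200:320,250:410]])[:,:,::-1],None,fx=2.5,fy=2.5))
E
```

```text
now [ 0.5048 -0.2553  0.1327] theta -33.67 q1,q6 [-0.65 -0.06] tilt [ 0.0005 -0.0004] f [-0.5 -0.5 -0.8] open 0.63
rz 0.0 then tool cm [-0.31  0.17  6.87]
scene [181.69402794 159.51609444]
side [338.36892113 258.61674191]
```

View pics/e6.png

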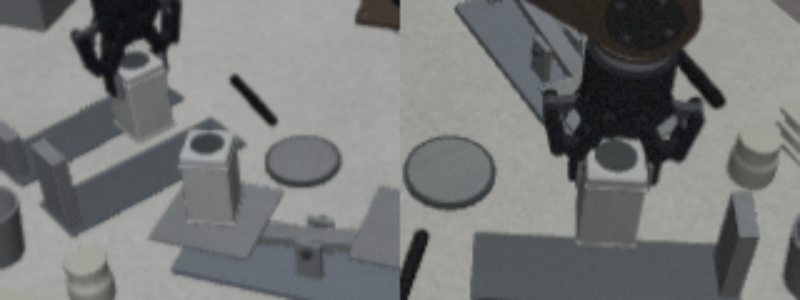

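T1 is held upright over the tall row (scene part (143,90), side part (612,195)), and T2 stands on the right pan (210,175). I'll triangulate the held lid to get its height.

```bash
python3 - <<'E'
from geo import *
S=cam('scene');D=cam('side')
a=lids(S,(177,157,195,172),95,20,300);b=lids(D,(327,252,348,272),95,20,300);print(a,b)
for p in a:
    for q in b: print(tri(S,p[:2],D,q[:2]))
E
python3 go.py .5045 -.2588 .064 -33.7
```

```text
[(np.float64(181.34), np.float64(162.38), np.int32(12), np.int32(10), np.int32(77)), (np.float64(192.0), np.float64(158.88), np.int32(6), np.int32(6), np.int32(25))] [(np.float64(336.32), np.float64(258.82), np.int32(21), np.int32(16), np.int32(256))]
(array([ 0.50634061, -0.25610608,  0.18317186]), np.float64(0.007958310912258756))
(array([ 0.49772647, -0.24215912,  0.18522345]), np.float64(0.02495172177219899))
now [ 0.5057 -0.2558  0.1342] theta -33.66 q1,q6 [-0.65 -0.06] tilt [ 0.0035 -0.0026] f [ 0.5 -0.2 -0.9] open 0.624
rz 0.001 then tool cm [-0.31  0.07  7.02]
```

Request:
send_rows([
  [[-0.31,0.12,4,0,0,0,-1],[0,0,2.6,0,0,0,-1],[0,0,0,0,0,0,-1],[0,0,0,0,0,0,-1]],
])

```text
time: 20.0
eef_pos: [0.5044, -0.2588, 0.067]
tcp_rot: [0.882, 0.472, 0.0, 0.001]
contact_force: [0.5, -0.1, -2.2]
opening: 0.628
finger_force: 52.3
```

Request:
send_rows([
  [[0,0,0.2,0,0,0,-1],[0,0,0,0,0,0,-1]],
])

```text
time: 20.25
eef_pos: [0.5037, -0.2584, 0.064]
tcp_rot: [0.882, 0.472, 0.0, 0.0]
contact_force: [-0.2, 0.1, -1.8]
opening: 0.628
finger_force: 52.3
```

Request:
send_rows([
  [[0,0,0.15,0,0,0,-1],[0,0,0,0,0,0,-1]],
])

```text
time: 20.5
eef_pos: [0.504, -0.2586, 0.0634]
tcp_rot: [0.882, 0.472, 0.0, 0.0]
contact_force: [-1.7, 1.8, 5.5]
opening: 0.622
finger_force: 52.9
```

```bash
python3 go.py .5045 -.2588 .064 -33.7
```

```text
now [ 0.504  -0.2586  0.0634] theta -33.68 q1,q6 [-0.65 -0.07] tilt [ 0.0003 -0.0003] f [-1.7  1.8  5.5] open 0.622
rz 0.0 then tool cm [ 0.02  0.06 -0.06]
```

Request:
send_rows([
  [[0,0,0,0,0,0,0.6],[0,0,0,0,0,0,1],[0,0,0,0,0,0,1],[0,0,0,0,0,0,1],[0,0,-3,0,0,0,1],[0,0,-5,0,0,0,1],[0,0,-5,0,0,0,1],[0,0,-5,0,0,-0.173,1],[0,0,-5,0,0,-0.173,1],[0,0,-5,0,0,-0.173,1]],
])

```text
time: 21.75
eef_pos: [0.5034, -0.2582, 0.3436]
tcp_rot: [0.729, 0.684, 0.0, 0.0]
contact_force: [0.2, -0.4, -0.6]
opening: 1.003
finger_force: 0.0
```

Request:
send_rows([
  [[0,0,0,0,0,-0.173,1],[0,0,0,0,0,-0.173,1],[0,0,0,0,0,-0.173,1],[0,0,0,0,0,-0.173,1],[0,0,0,0,0,-0.173,1],[0,0,0,0,0,-0.173,1],[0,0,0,0,0,-0.17,1],[0,0,0,0,0,-0.17,1],[0,0,0,0,0,0,1],[0,0,0,0,0,0,1]],
])

```text
time: 23.0
eef_pos: [0.5036, -0.2583, 0.3419]
tcp_rot: [0.132, 0.991, 0.0, -0.0]
contact_force: [0.1, -0.3, 0.0]
opening: 1.001
finger_force: 0.0
```

```bash
python3 go.py .496 .308 .34 75; python3 weigh.py
```

```text
now [ 0.5036 -0.2583  0.3419] theta 74.86 q1,q6 [-0.65 -1.96] tilt [-0.0001  0.0001] f [ 0.1 -0.3  0. ] open 1.001
rz -0.002 then tool cm [15.39 54.51  0.19]
L []
R [([0.6145, -0.1217, 0.1605], np.float64(0.0043))]
```

Request:
send_rows([
  [[1.54,5.45,0,0,0,0,1],[1.54,5.45,0,0,0,0,1],[1.54,5.45,0,0,0,0,1],[1.54,5.45,0,0,0,0,1],[1.54,5.45,0,0,0,0,1],[1.54,5.45,0,0,0,0,1],[1.54,5.45,0,0,0,0,1],[1.54,5.45,0,0,0,0,1],[1.54,5.45,0,0,0,0,1],[1.54,5.45,0,0,0,0,1]],
])

```text
time: 24.35
eef_pos: [0.4956, 0.3099, 0.3422]
tcp_rot: [0.131, 0.991, 0.0, 0.0]
contact_force: [0.8, 0.3, 0.5]
opening: 1.0
finger_force: 0.0
```

Request:
send_rows([
  [[0,0,0,0,0,0,1],[0,0,0,0,0,0,1],[0,0,0,0,0,0,1]],
])

```text
time: 24.72
eef_pos: [0.4962, 0.3067, 0.3421]
tcp_rot: [0.132, 0.991, -0.0, 0.0]
contact_force: [0.2, -0.7, -0.1]
opening: 0.998
finger_force: 0.0
```

```bash
python3 wr.py .448 .321 .1; python3 wr.py .358 .2926 .062; python3 wr.py .4356 .4275 .062; python3 go.py .448 .3211 .055 75; python3 -c "
from geo import *
cv2.imwrite('pics/w7.png',cam('wrist')['img'][:,:,::-1])"
```

```text
pred [286.7 141.5] lid (np.float64(286.56), np.float64(141.57), np.int32(30), np.int32(31), np.int32(730)) [0.448  0.3208 0.1   ] yaw -15.1 [0.4491 0.3208] 0.05 0.051
pred [247.   76.2] lid (np.float64(230.49), np.float64(62.01), np.int32(22), np.int32(25), np.int32(474)) [0.3368 0.2773 0.062 ] yaw -9.9 [0.3335 0.2755] 0.05 0.051
pred [362.4 108.9] lid (np.float64(362.12), np.float64(110.32), np.int32(29), np.int32(30), np.int32(662)) [0.4372 0.4268 0.062 ] yaw -15.1 [0.4373 0.4264] 0.069 0.067
now [0.4962 0.3068 0.3422] theta 74.89 q1,q6 [ 0.38 -0.93] tilt [0.0003 0.    ] f [ 1.2 -0.  -0.4] open 1.002
rz -0.002 then tool cm [ 5.03  0.13 28.72]
```

View pics/w7.png

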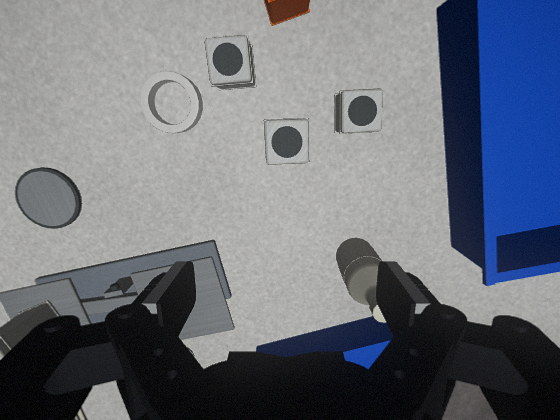

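Wrist view: T3 at (287,142), S2 at (362,110). S1 at (228,59) has been knocked a couple of cm from where it was. The tape is at (174,102) and the orange tin at (287,5). Picking T3.

Request:
send_rows([
  [[2.5,0.05,6,0,0,0,1],[2.5,0.05,6,0,0,0,1],[0,0,6,0,0,0,1],[0,0,5,0,0,0,1],[0,0,4,0,0,0,1],[0,0,1.7,0,0,0,1],[0,0,0,0,0,0,1]],
])

```text
time: 25.8
eef_pos: [0.4495, 0.3209, 0.0591]
tcp_rot: [0.131, 0.991, -0.0, -0.001]
contact_force: [0.0, 0.3, 1.0]
opening: 1.0
finger_force: 0.0
```

Request:
send_rows([
  [[0,0,0,0,0,0,-1],[0,0,0,0,0,0,-1],[0,0,0,0,0,0,-1],[0,0,0,0,0,0,-1],[0,0,0,0,0,0,-1],[0,0,0,0,0,0,-1]],
])

```text
time: 26.55
eef_pos: [0.4512, 0.3217, 0.0621]
tcp_rot: [0.13, 0.991, 0.001, 0.002]
contact_force: [-0.7, -2.0, 6.2]
opening: 0.629
finger_force: 47.0
```

```bash
python3 go.py .627 .117 .153
```

```text
now [0.4512 0.3217 0.0621] theta 75.03 q1,q6 [ 0.44 -0.87] tilt [0.0034 0.0008] f [-0.7 -2.   6.2] open 0.629
rz -0.0 then tool cm [-22.27 -15.23  -9.09]
```

Request:
send_rows([
  [[0,0,-5,0,0,0,-1],[0,0,-5,0,0,0,-1],[0,0,-3,0,0,0,-1],[-4.5,-3.1,0,0,0,0,-1],[-4.5,-3.1,0,0,0,0,-1],[-4.5,-3,0,0,0,0,-1],[-4.5,-3,0,0,0,0,-1],[-4.3,-3,0,0,0,0,-1],[0,0,0,0,0,0,-1],[0,0,0,0,0,0,-1]],
])

```text
time: 27.8
eef_pos: [0.625, 0.1169, 0.1887]
tcp_rot: [0.131, 0.991, 0.0, -0.001]
contact_force: [-0.3, 0.4, -2.8]
opening: 0.627
finger_force: 48.3
```

```bash
python3 go.py .627 .117 .1595
```

```text
now [0.625  0.1169 0.1887] theta 74.96 q1,q6 [ 0.03 -1.28] tilt [-0.0021  0.0006] f [-0.3  0.4 -2.8] open 0.627
rz -0.0 then tool cm [-0.19  0.07  2.92]
```

Request:
send_rows([
  [[-0.19,0.07,1.5,0,0,0,-1],[0,0,1,0,0,0,-1],[0,0,0.4,0,0,0,-1],[0,0,0,0,0,0,-1],[0,0,0,0,0,0,-1]],
])

```text
time: 28.42
eef_pos: [0.6281, 0.1171, 0.1611]
tcp_rot: [0.13, 0.991, 0.0, 0.0]
contact_force: [0.0, 0.2, -3.9]
opening: 0.628
finger_force: 48.2
```

Request:
send_rows([
  [[0,0,0,0,0,0,0.6],[0,0,0,0,0,0,1],[0,0,0,0,0,0,1],[0,0,0,0,0,0,1],[0,0,-3,0,0,0,1],[0,0,-5,0,0,0,1],[0,0,-5,0,0,0,1],[0,0,-3,0,0,0,1],[0,0,0,0,0,0,1],[0,0,0,0,0,0,1]],
])

```text
time: 29.68
eef_pos: [0.6271, 0.1169, 0.3187]
tcp_rot: [0.131, 0.991, -0.0, -0.001]
contact_force: [0.3, 0.2, -1.0]
opening: 0.998
finger_force: 0.0
```

Request:
send_rows([
  [[0,0,0,0,0,0,1],[0,0,0,0,0,0,1],[0,0,0,0,0,0,1],[0,0,0,0,0,0,1],[0,0,0,0,0,0,1],[0,0,0,0,0,0,1]],
])

```text
time: 30.42
eef_pos: [0.6278, 0.117, 0.3207]
tcp_rot: [0.131, 0.991, 0.0, 0.0]
contact_force: [-0.8, 0.4, 0.6]
opening: 0.999
finger_force: 0.0
```

```bash
python3 weigh.py;python3 go.py .6164 -.1216 .25; python3 - <<'E'
from geo import *
S=cam('scene');D=cam('side')
cv2.imwrite('pics/d8.png',cv2.resize(np.hstack([D['img'][100:300,230:390],S['img'][150:350,190:350]])[:,:,::-1],None,fx=2.5,fy=2.5))
E
```

```text
L [([0.6233, 0.1172, 0.1606], np.float64(0.0041))]
R [([0.6147, -0.1216, 0.1965], np.float64(0.0041))]
now [0.6278 0.117  0.3207] theta 75.0 q1,q6 [ 0.03 -1.28] tilt [ 0.0002 -0.    ] f [-0.1  0.3 -0.3] open 1.001
rz -0.0 then tool cm [ -5.07 -23.34   7.07]
```

View pics/d8.png

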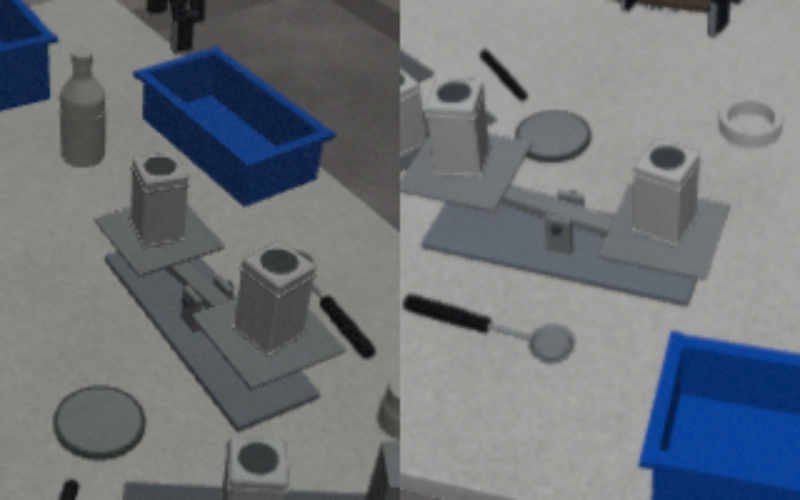

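The left pan (T3, lid 0.161) is down and the right (T2, lid 0.1965) is up, so T3 is the heaviest. The picture agrees: left tin (665,190), right tin (455,125). Next, T2 goes to the tall row.

Request:
send_rows([
  [[0,0,0,0,0,-0.137,1],[0,0,0,0,0,-0.137,1],[0,0,0,0,0,-0.136,1],[-0.1,-5.85,-0.5,0,0,0,1],[-0.1,-5.85,-0.5,0,0,0,1],[-0.1,-5.85,-0.5,0,0,0,1],[-0.1,-5.85,-0.5,0,0,0,1],[0,0,0,0,0,0,1],[0,0,0,0,0,0,1]],
])

```text
time: 31.75
eef_pos: [0.6662, -0.1137, 0.3404]
tcp_rot: [-0.074, 0.997, 0.0, -0.0]
contact_force: [0.0, -0.6, -0.1]
opening: 1.004
finger_force: 0.0
```

```bash
python3 wr.py .6164 -.1216 .196;python3 go.py .6164 -.1216 .151
```

```text
pred [285.1 146.9] lid (np.float64(284.82), np.float64(146.15), np.int32(41), np.int32(41), np.int32(1316)) [ 0.6158 -0.1219  0.196 ] yaw 8.5 [ 0.6159 -0.122 ] 0.032 0.032
now [ 0.6662 -0.1129  0.3404] theta 98.54 q1,q6 [-0.32 -2.04] tilt [-0.0004  0.0006] f [ 0.2 -0.2  0.6] open 0.995
rz -0.0 then tool cm [ 5.05 -0.12 18.94]
```

Request:
send_rows([
  [[2.5,-0.05,3,0,0,0,1],[2.5,-0.05,3,0,0,0,1],[0,0,5,0,0,0,1],[0,0,4,0,0,0,1],[0,0,2.5,0,0,0,1],[0,0,1.2,0,0,0,1],[0,0,0,0,0,0,1],[0,0,0,0,0,0,1]],
])

```text
time: 32.8
eef_pos: [0.618, -0.1222, 0.1555]
tcp_rot: [-0.074, 0.997, -0.001, 0.001]
contact_force: [-0.5, -0.1, 0.6]
opening: 1.003
finger_force: 0.0
```

Request:
send_rows([
  [[0,0,0,0,0,0,-1],[0,0,0,0,0,0,-1],[0,0,0,0,0,0,-1],[0,0,0,0,0,0,-1],[0,0,0,0,0,0,-1],[0,0,0,0,0,0,-1]],
])

```text
time: 33.55
eef_pos: [0.6174, -0.1225, 0.1538]
tcp_rot: [-0.074, 0.997, -0.0, 0.001]
contact_force: [1.6, -0.4, 0.8]
opening: 0.624
finger_force: 52.9
```

Request:
send_rows([
  [[0,0,-4,0,0,0,-1],[0,0,-4,0,0,0,-1],[0,0,0,0,0,0.185,-1],[0,0,0,0,0,0.185,-1],[0,0,0,0,0,0.185,-1],[0,0,0,0,0,0.182,-1],[0,0,0,0,0,0,-1],[0,0,0,0,0,0,-1]],
])

```text
time: 34.55
eef_pos: [0.6164, -0.1221, 0.2327]
tcp_rot: [0.289, 0.957, 0.0, -0.001]
contact_force: [-0.1, -0.2, -3.2]
opening: 0.626
finger_force: 52.6
```

```bash
python3 go.py .4421 -.2172 .13 56.3
```

```text
now [ 0.6164 -0.1221  0.2327] theta 56.41 q1,q6 [-0.36 -1.34] tilt [-0.002   0.0006] f [-0.1 -0.2 -3.2] open 0.626
rz 0.002 then tool cm [  9.23 -17.58  10.27]
```

Request:
send_rows([
  [[2.31,-4.4,0,0,0,0,-1],[2.31,-4.4,0,0,0,0,-1],[2.31,-4.4,0,0,0,0,-1],[2.3,-4.38,0,0,0,0,-1],[0,0,5,0,0,0,-1],[0,0,5,0,0,0,-1],[0,0,0,0,0,0,-1],[0,0,0,0,0,0,-1]],
])

```text
time: 35.55
eef_pos: [0.4437, -0.2179, 0.1355]
tcp_rot: [0.29, 0.957, -0.0, 0.001]
contact_force: [0.5, 0.4, -1.7]
opening: 0.627
finger_force: 52.4
```

```bash
python3 go.py .4421 -.2172 .067 56.3
```

```text
now [ 0.4437 -0.2179  0.1355] theta 56.33 q1,q6 [-0.66 -1.65] tilt [ 0.002  -0.0016] f [ 0.5  0.4 -1.7] open 0.627
rz 0.0 then tool cm [ 0.17 -0.03  6.85]
```

Request:
send_rows([
  [[0.15,0,4,0,0,0,-1],[0,0,2.7,0,0,0,-1],[0,0,0,0,0,0,-1],[0,0,0,0,0,0,-1]],
])

```text
time: 36.05
eef_pos: [0.4432, -0.2177, 0.0694]
tcp_rot: [0.29, 0.957, -0.001, 0.002]
contact_force: [0.0, -0.2, -2.9]
opening: 0.628
finger_force: 52.6
```

Request:
send_rows([
  [[0,0,0.2,0,0,0,-1],[0,0,0,0,0,0,-1],[0,0,0,0,0,0,-1]],
])

```text
time: 36.42
eef_pos: [0.4417, -0.2166, 0.0652]
tcp_rot: [0.29, 0.957, -0.0, 0.0]
contact_force: [-0.0, 0.2, -2.3]
opening: 0.63
finger_force: 52.8
```

Request:
send_rows([
  [[0,0,0.15,0,0,0,-1],[0,0,0,0,0,0,-1],[0,0,0,0,0,0,-1]],
])

```text
time: 36.8
eef_pos: [0.4419, -0.2167, 0.0652]
tcp_rot: [0.29, 0.957, -0.0, -0.0]
contact_force: [-2.7, 3.2, 9.1]
opening: 0.627
finger_force: 53.7
```

```bash
python3 go.py .4421 -.2172 .067 56.3
```

```text
now [ 0.4419 -0.2167  0.0652] theta 56.27 q1,q6 [-0.66 -1.64] tilt [-0.0002 -0.0001] f [-2.7  3.2  9.1] open 0.627
rz -0.001 then tool cm [-0.05 -0.03 -0.18]
```

Request:
send_rows([
  [[0,0,0,0,0,0,0.6],[0,0,0,0,0,0,1],[0,0,0,0,0,0,1],[0,0,0,0,0,0,1],[0,0,-3,0,0,0,1],[0,0,-5,0,0,0,1],[0,0,-5,0,0,0,1],[0,0,-5,0,0,-0.164,1],[0,0,-5,0,0,-0.163,1],[0,0,-3,0,0,0,1]],
])

```text
time: 38.05
eef_pos: [0.4418, -0.2168, 0.3264]
tcp_rot: [0.13, 0.992, -0.001, 0.002]
contact_force: [-0.1, 0.4, -0.6]
opening: 1.002
finger_force: 0.0
```

```bash
python3 go.py .675 .104 .315 75
```

```text
now [ 0.4418 -0.2168  0.3264] theta 75.06 q1,q6 [-0.66 -1.97] tilt [ 0.0034 -0.0027] f [-0.1  0.4 -0.6] open 1.002
rz 0.001 then tool cm [-14.22  37.02   1.14]
```

Request:
send_rows([
  [[-2.03,5.29,0,0,0,0,1],[-2.03,5.29,0,0,0,0,1],[-2.03,5.29,0,0,0,0,1],[-2.03,5.29,0,0,0,0,1],[-2.03,5.29,0,0,0,0,1],[-2.03,5.29,0,0,0,0,1],[-2.03,5.28,1,0,0,0,1],[0,0,0,0,0,0,1],[0,0,0,0,0,0,1]],
])

```text
time: 39.17
eef_pos: [0.6742, 0.1043, 0.3125]
tcp_rot: [0.13, 0.991, -0.0, -0.001]
contact_force: [-0.8, -0.8, 0.3]
opening: 1.0
finger_force: 0.0
```

```bash
python3 wr.py .6275 .117 .16;python3 go.py .6275 .117 .115; python3 weigh.py
```

```text
pred [286.1 148.5] lid (np.float64(284.96), np.float64(145.78), np.int32(39), np.int32(41), np.int32(1252)) [0.6248 0.1166 0.16  ] yaw -14.9 [0.6248 0.1163] 0.033 0.033
now [0.6742 0.1037 0.3133] theta 74.96 q1,q6 [ 0.  -1.3] tilt [-0.0001 -0.0004] f [-0.2  0.2  0.7] open 1.003
rz -0.0 then tool cm [ 4.85  0.08 19.83]
L [([0.6235, 0.1172, 0.1606], np.float64(0.0038))]
R []
```

Request:
send_rows([
  [[2.55,0,4,0,0,0,1],[2.55,0,4,0,0,0,1],[0,0,5,0,0,0,1],[0,0,4,0,0,0,1],[0,0,2,0,0,0,1],[0,0,0.8,0,0,0,1],[0,0,0,0,0,0,1],[0,0,0,0,0,0,1]],
])

```text
time: 40.33
eef_pos: [0.6265, 0.1176, 0.1173]
tcp_rot: [0.131, 0.991, 0.0, 0.002]
contact_force: [0.3, 0.9, -0.4]
opening: 1.005
finger_force: 0.0
```

Request:
send_rows([
  [[0,0,0,0,0,0,-1],[0,0,0,0,0,0,-1],[0,0,0,0,0,0,-1],[0,0,0,0,0,0,-1],[0,0,0,0,0,0,-1],[0,0,0,0,0,0,-1]],
])

```text
time: 41.08
eef_pos: [0.6256, 0.1175, 0.1162]
tcp_rot: [0.13, 0.991, -0.0, 0.001]
contact_force: [-1.7, -0.7, 5.1]
opening: 0.626
finger_force: 49.7
```

```bash
python3 go.py .4386 -.0705 .115
```

```text
now [0.6256 0.1175 0.1162] theta 75.01 q1,q6 [ 0.03 -1.28] tilt [ 0.001  -0.0003] f [-1.7 -0.7  5.1] open 0.626
rz -0.0 then tool cm [ 13.2  -23.     0.12]
```

Request:
send_rows([
  [[0,0,-4,0,0,0,-1],[0,0,-4,0,0,0,-1],[2.64,-4.6,0,0,0,0,-1],[2.64,-4.6,0,0,0,0,-1],[2.64,-4.6,0,0,0,0,-1],[2.64,-4.6,0,0,0,0,-1],[2.64,-4.6,0,0,0,0,-1],[0,0,5,0,0,0,-1],[0,0,0,0,0,0,-1],[0,0,0,0,0,0,-1]],
])

```text
time: 42.32
eef_pos: [0.4384, -0.07, 0.1453]
tcp_rot: [0.13, 0.991, 0.0, -0.0]
contact_force: [0.7, -0.1, -3.5]
opening: 0.631
finger_force: 49.6
```

```bash
python3 go.py .439 -.0705 .0655
```

```text
now [ 0.4384 -0.07    0.1453] theta 75.03 q1,q6 [-0.39 -1.7 ] tilt [-0.0005  0.0005] f [ 0.7 -0.1 -3.5] open 0.631
rz -0.0 then tool cm [-0.08 -0.03  7.98]
```

Request:
send_rows([
  [[0,0,5,0,0,0,-1],[0,0,2.7,0,0,0,-1],[0,0,0,0,0,0,-1],[0,0,0,0,0,0,-1]],
])

```text
time: 42.82
eef_pos: [0.4402, -0.0708, 0.0703]
tcp_rot: [0.13, 0.991, -0.0, 0.002]
contact_force: [1.1, 1.0, -3.2]
opening: 0.627
finger_force: 49.6
```

Request:
send_rows([
  [[0,0,0.2,0,0,0,-1],[0,0,0,0,0,0,-1],[0,0,0,0,0,0,-1]],
])

```text
time: 43.2
eef_pos: [0.4384, -0.0705, 0.0667]
tcp_rot: [0.131, 0.991, -0.0, 0.0]
contact_force: [-0.2, -0.3, -3.4]
opening: 0.625
finger_force: 49.7
```

Request:
send_rows([
  [[0,0,0.15,0,0,0,-1],[0,0,0,0,0,0,-1],[0,0,0,0,0,0,-1]],
])

```text
time: 43.58
eef_pos: [0.4381, -0.0704, 0.0646]
tcp_rot: [0.131, 0.991, 0.0, -0.0]
contact_force: [-0.8, 0.2, -3.1]
opening: 0.626
finger_force: 49.7
```

```bash
python3 go.py .439 -.0705 .0655
```

```text
now [ 0.4381 -0.0704  0.0646] theta 75.0 q1,q6 [-0.39 -1.7 ] tilt [-0.0001  0.0001] f [-0.8  0.2 -3.1] open 0.626
rz -0.0 then tool cm [-0.09  0.01 -0.09]
```

Request:
send_rows([
  [[0,0,0.1,0,0,0,-1],[0,0,0,0,0,0,0.6],[0,0,0,0,0,0,1],[0,0,0,0,0,0,1],[0,0,0,0,0,0,1],[0,0,-3,0,0,0,1],[0,0,-5,0,0,0,1],[0,0,-6,0,0,0,1],[0,0,-6,0,0,0,1],[0,0,-6,0,0,0,1]],
])

```text
time: 44.82
eef_pos: [0.4378, -0.0702, 0.3256]
tcp_rot: [0.131, 0.991, -0.0, 0.0]
contact_force: [0.8, -0.2, 0.4]
opening: 0.998
finger_force: 0.0
```

Request:
send_rows([
  [[2.32,5.11,0,0,0,0,1],[2.32,5.11,0,0,0,0,1],[2.32,5.11,0,0,0,0,1],[2.32,5.11,0,0,0,0,1],[2.32,5.11,0,0,0,0,1],[2.32,5.11,0,0,0,0,1],[0,0,0,0,0,0,1],[0,0,0,0,0,0,1]],
])

```text
time: 45.82
eef_pos: [0.3829, 0.2617, 0.3234]
tcp_rot: [0.13, 0.991, -0.0, -0.0]
contact_force: [0.4, 0.3, 0.2]
opening: 1.001
finger_force: 0.0
```

```bash
python3 wr.py .335 .275 .062;python3 go.py .335 .275 .02; python3 -c "
from geo import *
c=cam('wrist');u,v=proj(c,[[.335,.275,.062]])[0].astype(int);cv2.imwrite('pics/w9.png',cv2.resize(c['img'][max(0,v-90):v+90,u-120:u+120,::-1],None,fx=3,fy=3))"
```

```text
pred [286.3 141.2] lid (np.float64(285.77), np.float64(139.6), np.int32(29), np.int32(30), np.int32(677)) [0.3329 0.2749 0.062 ] yaw -14.9 [0.334  0.2747] 0.07 0.07
now [0.3832 0.2611 0.3235] theta 74.96 q1,q6 [ 0.38 -0.93] tilt [-0.0002 -0.0006] f [0.9 0.9 0.4] open 1.002
rz -0.0 then tool cm [ 5.01  0.09 30.35]
```

View pics/w9.png

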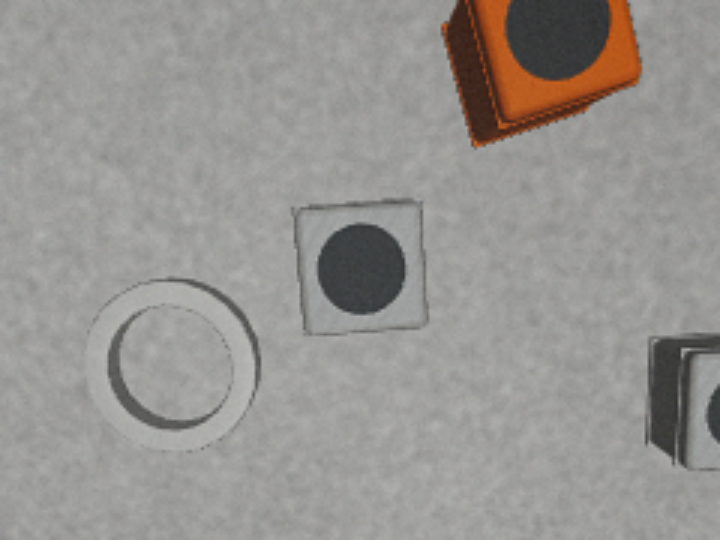

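S1's top is at crop (362,268), turned about 3.6° from the tool, which gives a grasp angle of 78.6°. The tape roll (175,365) and the orange tin (555,60) are close by. I'll use a partly opened gripper and a slightly higher grasp, after checking the orange tin's distance.

```bash
python3 - <<'E'
from geo import *
import pickle
L=pickle.load(open('w1.pkl','rb'));print('orange',onplane(L,[(81.54,36.58)],.1).round(4))
E
python3 go.py .3329 .2749 .028 78.6
```

```text
orange [[0.2652 0.3669 0.1   ]]
now [0.3834 0.2608 0.3235] theta 74.9 q1,q6 [ 0.38 -0.93] tilt [-0.0001 -0.0004] f [ 0.2 -0.6  0.2] open 1.005
rz -0.065 then tool cm [ 5.22  0.38 29.55]
```

Request:
send_rows([
  [[0,0,4,0,0,-0.065,0.65],[2.61,0.19,5,0,0,0,0.65],[2.61,0.19,5,0,0,0,0.65],[0,0,5,0,0,0,0.65],[0,0,4,0,0,0,0.65],[0,0,0,0,0,0,0.65],[0,0,0,0,0,0,0.65]],
])

```text
time: 46.8
eef_pos: [0.3342, 0.2757, 0.0953]
tcp_rot: [0.099, 0.995, 0.001, 0.001]
contact_force: [0.0, 1.3, 0.0]
opening: 0.824
finger_force: 0.0
```

```bash
python3 go.py .3329 .2749 .028 78.6
```

```text
now [0.3342 0.2757 0.0953] theta 78.63 q1,q6 [ 0.45 -0.92] tilt [0.0024 0.0011] f [0.  1.3 0. ] open 0.824
rz 0.0 then tool cm [ 0.11 -0.1   6.73]
```

Request:
send_rows([
  [[0.1,-0.1,3,0,0,0,0.65],[0,0,2.5,0,0,0,0.65],[0,0,1.1,0,0,0,0.65],[0,0,0,0,0,0,0.65],[0,0,0,0,0,0,-1],[0,0,0,0,0,0,-1],[0,0,0,0,0,0,-1],[0,0,0,0,0,0,-1],[0,0,0,0,0,0,-1],[0,0,0,0,0,0,-1]],
])

```text
time: 48.05
eef_pos: [0.3329, 0.2757, 0.0293]
tcp_rot: [0.098, 0.995, 0.001, 0.002]
contact_force: [0.4, -1.3, 6.7]
opening: 0.626
finger_force: 48.7
```

Request:
send_rows([
  [[0,0,-5,0,0,0,-1],[0,0,-5,0,0,0,-1],[0,0,-6,0,0,0,-1],[0,0,-6,0,0,0.166,-1],[0,0,0,0,0,0.16,-1],[0,0,0,0,0,0,-1],[0,0,0,0,0,0,-1]],
])

```text
time: 48.92
eef_pos: [0.3306, 0.2746, 0.2462]
tcp_rot: [0.257, 0.966, -0.001, -0.001]
contact_force: [-0.7, 0.9, -1.5]
opening: 0.626
finger_force: 48.3
```

```bash
python3 go.py .4327 -.371 .12 60
```

```text
now [0.3306 0.2746 0.2462] theta 60.18 q1,q6 [ 0.46 -0.59] tilt [-0.0025 -0.0012] f [-0.7  0.9 -1.5] open 0.626
rz 0.003 then tool cm [-41.12 -50.8   12.62]
```

Request:
send_rows([
  [[-4.14,-0.5,0,0,0,0,-1],[-4.14,-0.5,0,0,0,0,-1],[-4.14,-0.5,0,0,0,0,-1],[-3.37,-3.83,0,0,0,0,-1],[-3.37,-3.83,0,0,0,0,-1],[-3.37,-3.83,0,0,0,0,-1],[-3.37,-3.83,0,0,0,0,-1],[-3.37,-3.83,0,0,0,0,-1]],
])

```text
time: 49.92
eef_pos: [0.4813, -0.0516, 0.2461]
tcp_rot: [0.258, 0.966, 0.0, -0.001]
contact_force: [0.1, -0.5, -0.5]
opening: 0.624
finger_force: 48.3
```

Request:
send_rows([
  [[-2,-5.03,0,0,0,0,-1],[-2,-5.03,0,0,0,0,-1],[-2,-5.03,0,0,0,0,-1],[-2,-5.03,0,0,0,0,-1],[-2,-5.03,0,0,0,0,-1],[-2,-5.03,0,0,0,0,-1],[0,0,5,0,0,0,-1],[0,0,5,0,0,0,-1],[0,0,0,0,0,0,-1],[0,0,0,0,0,0,-1]],
])

```text
time: 51.18
eef_pos: [0.4357, -0.3719, 0.1487]
tcp_rot: [0.258, 0.966, -0.0, 0.0]
contact_force: [0.0, -0.5, 0.5]
opening: 0.625
finger_force: 48.1
```

```bash
python3 go.py .4327 -.371 .039 60
```

```text
now [ 0.4357 -0.3719  0.1487] theta 60.1 q1,q6 [-0.88 -1.93] tilt [ 0.0006 -0.0008] f [ 0.  -0.5  0.5] open 0.625
rz 0.002 then tool cm [ 0.31 -0.07 10.97]
```

Request:
send_rows([
  [[0.3,-0.07,5,0,0,0,-1],[0,0,4,0,0,0,-1],[0,0,1.9,0,0,0,-1],[0,0,0,0,0,0,-1],[0,0,0,0,0,0,-1]],
])

```text
time: 51.8
eef_pos: [0.4337, -0.3722, 0.0412]
tcp_rot: [0.258, 0.966, -0.001, 0.002]
contact_force: [0.2, 0.6, -0.7]
opening: 0.626
finger_force: 48.2
```

Request:
send_rows([
  [[0,0,0.2,0,0,0,-1],[0,0,0,0,0,0,-1],[0,0,0,0,0,0,-1]],
])

```text
time: 52.18
eef_pos: [0.4324, -0.3708, 0.037]
tcp_rot: [0.258, 0.966, -0.0, 0.0]
contact_force: [-0.2, 0.0, -0.8]
opening: 0.62
finger_force: 48.2
```

Request:
send_rows([
  [[0,0,0.1,0,0,0,-1],[0,0,0,0,0,0,-1],[0,0,0,0,0,0,-1]],
])

```text
time: 52.55
eef_pos: [0.4322, -0.3706, 0.0356]
tcp_rot: [0.258, 0.966, 0.0, -0.0]
contact_force: [0.5, -0.1, -0.7]
opening: 0.627
finger_force: 48.2
```

```bash
python3 go.py .4327 -.371 .035 60
```

```text
now [ 0.4322 -0.3706  0.0356] theta 60.04 q1,q6 [-0.89 -1.93] tilt [-0.0002  0.0002] f [ 0.5 -0.1 -0.7] open 0.627
rz 0.001 then tool cm [-0.07 -0.01  0.06]
```

Request:
send_rows([
  [[0,0,0.08,0,0,0,-1],[0,0,0,0,0,0,0.6],[0,0,0,0,0,0,1],[0,0,0,0,0,0,1],[0,0,0,0,0,0,1],[0,0,-4,0,0,0,1],[0,0,-6,0,0,0,1],[0,0,-6,0,0,0,1],[0,0,-6,0,0,-0.13,1],[0,0,-6,0,0,-0.13,1]],
])

```text
time: 53.8
eef_pos: [0.432, -0.3703, 0.3168]
tcp_rot: [0.129, 0.992, -0.0, 0.0]
contact_force: [0.7, -0.8, -0.3]
opening: 0.999
finger_force: 0.0
```

Request:
send_rows([
  [[1.09,5.51,0,0,0,0,1],[1.09,5.51,0,0,0,0,1],[1.09,5.51,0,0,0,0,1],[1.09,5.51,0,0,0,0,1],[1.09,5.51,0,0,0,0,1],[1.09,5.51,0,0,0,0,1],[1.09,5.51,0,0,0,0,1],[1.09,5.51,0,0,0,0,1]],
])

```text
time: 54.8
eef_pos: [0.4623, 0.0795, 0.315]
tcp_rot: [0.131, 0.991, 0.0, 0.0]
contact_force: [0.4, -0.3, 0.4]
opening: 1.001
finger_force: 0.0
```

Request:
send_rows([
  [[1.09,5.51,0,0,0,0,1],[1.09,5.51,0,0,0,0,1],[1.09,5.51,0,0,0,0,1],[1.09,5.51,0,0,0,0,1],[1.09,5.51,0,0,0,0,1],[1.09,5.51,0,0,0,0,1],[0,0,0,0,0,0,1],[0,0,0,0,0,0,1]],
])

```text
time: 55.8
eef_pos: [0.4851, 0.4137, 0.3144]
tcp_rot: [0.131, 0.991, -0.001, -0.0]
contact_force: [-1.0, -0.6, 0.2]
opening: 0.999
finger_force: 0.0
```

```bash
python3 wr.py .4372 .4268 .062;python3 go.py .4372 .4268 .026; python3 -c "
from geo import *
c=cam('wrist');u,v=proj(c,[[.4372,.4268,.062]])[0].astype(int);cv2.imwrite('pics/w10.png',cv2.resize(c['img'][max(0,v-80):v+80,u-120:u+120,::-1],None,fx=3,fy=3))"
```

```text
pred [286.1 141.7] lid (np.float64(285.85), np.float64(141.95), np.int32(29), np.int32(30), np.int32(647)) [0.4374 0.4264 0.062 ] yaw -15.0 [0.4381 0.4262] 0.069 0.069
now [0.4853 0.4132 0.3147] theta 74.91 q1,q6 [ 0.55 -0.76] tilt [-0.0002 -0.0006] f [ 0.3 -0.  -0.3] open 0.996
rz -0.0 then tool cm [ 5.    0.07 28.87]
```

View pics/w10.png

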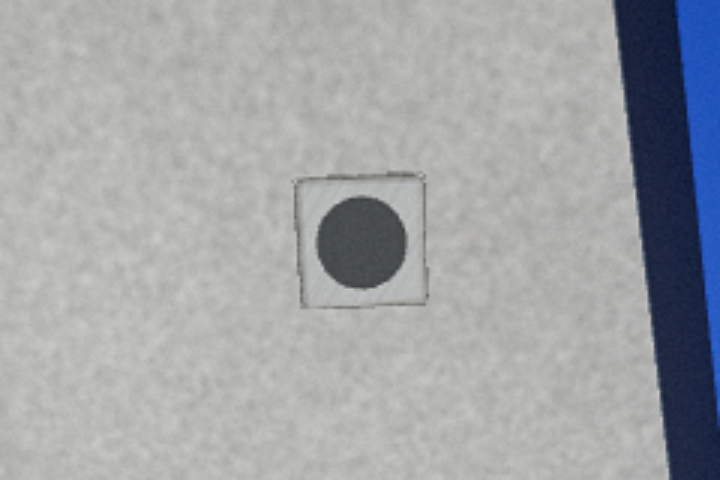

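S2's top is at crop (362,242), about 2° from the tool, with the bin wall well to the right (650). Picking S2.

Request:
send_rows([
  [[0,0,4,0,0,-0.035,1],[2.5,0.11,5,0,0,0,1],[2.5,0.11,5,0,0,0,1],[0,0,5,0,0,0,1],[0,0,5,0,0,0,1],[0,0,3,0,0,0,1],[0,0,1.8,0,0,0,1],[0,0,0,0,0,0,1],[0,0,0,0,0,0,1]],
])

```text
time: 57.02
eef_pos: [0.4384, 0.4279, 0.0288]
tcp_rot: [0.114, 0.993, 0.001, 0.001]
contact_force: [0.3, -0.1, 0.1]
opening: 1.001
finger_force: 0.0
```

Request:
send_rows([
  [[0,0,0,0,0,0,-1],[0,0,0,0,0,0,-1],[0,0,0,0,0,0,-1],[0,0,0,0,0,0,-1],[0,0,0,0,0,0,-1],[0,0,0,0,0,0,-1]],
])

```text
time: 57.78
eef_pos: [0.4379, 0.4281, 0.0283]
tcp_rot: [0.114, 0.994, 0.001, 0.001]
contact_force: [0.3, -0.2, 5.6]
opening: 0.624
finger_force: 49.2
```

Request:
send_rows([
  [[0,0,-5,0,0,0,-1],[0,0,-5,0,0,0,-1],[0,0,-6,0,0,0.15,-1],[0,0,-6,0,0,0.147,-1],[0,0,0,0,0,0,-1],[0,0,0,0,0,0,-1]],
])

```text
time: 58.52
eef_pos: [0.4363, 0.4269, 0.2454]
tcp_rot: [0.259, 0.966, -0.001, -0.001]
contact_force: [-1.3, -0.5, -1.9]
opening: 0.624
finger_force: 48.7
```

```bash
python3 go.py .3677 -.3335 .12 60; python3 go.py .48 -.05 .24 60
```

```text
now [0.4363 0.4269 0.2454] theta 59.97 q1,q6 [ 0.61 -0.44] tilt [-0.0018 -0.0013] f [-1.3 -0.5 -1.9] open 0.624
rz -0.0 then tool cm [-32.08 -69.29  12.54]
now [0.4363 0.4269 0.2454] theta 59.97 q1,q6 [ 0.61 -0.44] tilt [-0.0018 -0.0013] f [-1.3 -0.5 -1.9] open 0.624
rz -0.0 then tool cm [-27.63 -39.12   0.54]
```

Request:
send_rows([
  [[-3.45,-4.89,0,0,0,0,-1],[-3.45,-4.89,0,0,0,0,-1],[-3.45,-4.89,0,0,0,0,-1],[-3.45,-4.89,0,0,0,0,-1],[-3.45,-4.89,0,0,0,0,-1],[-3.45,-4.89,0,0,0,0,-1],[-3.45,-4.89,0,0,0,0,-1],[-3.45,-4.89,0,0,0,0,-1]],
])

```text
time: 59.52
eef_pos: [0.4782, -0.0509, 0.2435]
tcp_rot: [0.259, 0.966, 0.0, -0.003]
contact_force: [1.5, 0.5, -1.9]
opening: 0.631
finger_force: 48.6
```

Request:
send_rows([
  [[-0.75,-5.03,0,0,0,0,-1],[-0.75,-5.03,0,0,0,0,-1],[-0.75,-5.03,0,0,0,0,-1],[-0.74,-5.03,0,0,0,0,-1],[-0.74,-5.03,0,0,0,0,-1],[-0.74,-5.03,0,0,0,0,-1],[0,0,5,0,0,0,-1],[0,0,5,0,0,0,-1],[0,0,0,0,0,0,-1],[0,0,0,0,0,0,-1]],
])

```text
time: 60.78
eef_pos: [0.3675, -0.333, 0.1471]
tcp_rot: [0.259, 0.966, 0.0, -0.0]
contact_force: [-0.5, -0.5, -0.2]
opening: 0.624
finger_force: 48.5
```

```bash
python3 go.py .3677 -.3335 .039 60
```

```text
now [ 0.3675 -0.333   0.1471] theta 59.96 q1,q6 [-0.94 -1.99] tilt [-0.0003  0.0004] f [-0.5 -0.5 -0.2] open 0.624
rz -0.001 then tool cm [-0.04 -0.03 10.81]
```

Request:
send_rows([
  [[-0.04,-0.03,5,0,0,0,-1],[0,0,4,0,0,0,-1],[0,0,1.7,0,0,0,-1],[0,0,0,0,0,0,-1],[0,0,0,0,0,0,-1]],
])

```text
time: 61.4
eef_pos: [0.3688, -0.3351, 0.0421]
tcp_rot: [0.259, 0.966, -0.001, 0.002]
contact_force: [-0.1, 0.1, -0.9]
opening: 0.622
finger_force: 48.6
```

Request:
send_rows([
  [[0,0,0.2,0,0,0,-1],[0,0,0,0,0,0,-1],[0,0,0,0,0,0,-1]],
])

```text
time: 61.78
eef_pos: [0.3677, -0.3337, 0.0382]
tcp_rot: [0.259, 0.966, -0.0, 0.0]
contact_force: [1.5, -0.2, -0.8]
opening: 0.628
finger_force: 48.6
```

Request:
send_rows([
  [[0,0,0.15,0,0,0,-1],[0,0,0,0,0,0,-1],[0,0,0,0,0,0,-1]],
])

```text
time: 62.15
eef_pos: [0.3675, -0.3335, 0.0362]
tcp_rot: [0.259, 0.966, 0.0, -0.0]
contact_force: [-0.2, 0.5, -1.9]
opening: 0.623
finger_force: 48.6
```

```bash
python3 go.py .3677 -.3335 .0345 60
```

```text
now [ 0.3675 -0.3335  0.0362] theta 59.93 q1,q6 [-0.94 -1.99] tilt [-0.0001  0.0002] f [-0.2  0.5 -1.9] open 0.623
rz -0.001 then tool cm [-0.02  0.01  0.17]
```

Request:
send_rows([
  [[0,0,0.15,0,0,0,-1],[0,0,0,0,0,0,0.6],[0,0,0,0,0,0,1],[0,0,0,0,0,0,1],[0,0,0,0,0,0,1],[0,0,-4,0,0,0,1],[0,0,-6,0,0,0,1],[0,0,-6,0,0,0,1],[0,0,-6,0,0,0,1],[0,0,-6,0,0,0,1]],
])

```text
time: 63.4
eef_pos: [0.3673, -0.3331, 0.3169]
tcp_rot: [0.259, 0.966, -0.0, 0.0]
contact_force: [0.7, -0.1, 0.7]
opening: 1.0
finger_force: 0.0
```

Request:
send_rows([
  [[-3.2,2.77,-1,0,0,0,1],[-3.2,2.77,-2,0,0,0,1],[-3.2,2.77,-2,0,0,0,1],[0,0,0,0,0,0,1],[0,0,0,0,0,0,1]],
])

```text
time: 64.03
eef_pos: [0.4919, -0.3095, 0.364]
tcp_rot: [0.259, 0.966, 0.0, -0.001]
contact_force: [-0.7, -0.2, 0.4]
opening: 0.993
finger_force: 0.0
```

```bash
for p in ".504 -.2586 .106" ".4421 -.217 .106" ".438 -.0705 .108" ".4325 -.371 .068" ".3675 -.3335 .068"; do python3 wr.py $p; done; python3 -c "
from geo import *
cv2.imwrite('pics/w11.png',cam('wrist')['img'][:,:,::-1])"
```

```text
pred [323.8 168.8] lid (np.float64(322.53), np.float64(168.69), np.int32(28), np.int32(28), np.int32(623)) [ 0.5031 -0.26    0.106 ] yaw -30.0 [ 0.5065 -0.2562] 0.06 0.071
pred [330.1 109.3] lid (np.float64(330.89), np.float64(107.93), np.int32(30), np.int32(31), np.int32(735)) [ 0.4412 -0.2154  0.106 ] yaw -30.1 [ 0.444  -0.2118] 0.059 0.066
pred [439.6  39.8] lid (np.float64(439.85), np.float64(39.31), np.int32(32), np.int32(35), np.int32(880)) [ 0.4377 -0.0701  0.108 ] yaw -23.4 [ 0.44   -0.0667] 0.065 0.062
pred [228.  161.5] lid (np.float64(227.55), np.float64(161.63), np.int32(26), np.int32(26), np.int32(531)) [ 0.4323 -0.3716  0.068 ] yaw -30.1 [ 0.4312 -0.3757] 0.061 0.071
pred [225.  105.9] lid (np.float64(224.52), np.float64(105.92), np.int32(28), np.int32(29), np.int32(616)) [ 0.3672 -0.3341  0.068 ] yaw -29.1 [ 0.3682 -0.3332] 0.05 0.051
```

View pics/w11.png

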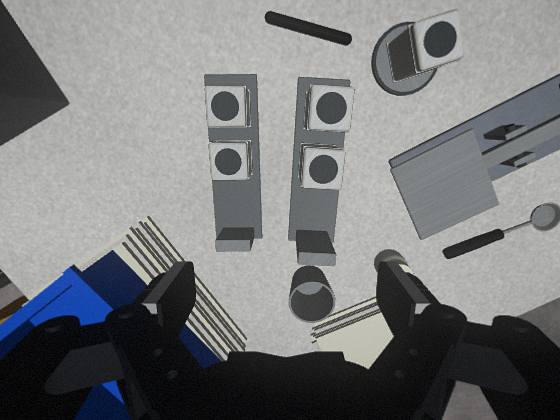

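The final view shows all five tins upright. The tall pair is at (331,108) and (322,169), the short pair at (225,106) and (228,162), and T3 is on the disc at (440,39). All are within about 2 mm of their targets.

```bash
python3 -c "
from plant import ctrl
print(ctrl.sign_off())"
```

```text
the job is handed in; nothing more can be done
None
```

The job is done and handed in: the heaviest tall tin (third from the right at the start) stands upright on the middle of the sample disc, the other two tall tins are upright in the tall-post row, and the two short tins are upright in the short-post row.

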